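# Sort the eyelet tins by heft

## Robot

A 6-joint arm with a two-finger parallel gripper is mounted at the origin on the work surface. World frame = base frame: x ahead of the robot, y to its left, z up, the work surface at z = 0. Lengths are in m, angles in rad, forces in N, time in s.
With the tool pointing down it reaches from about 0.425 to 0.95 m from the base axis. Payload 3.5 kg.
Tool frame: the origin (TCP) lies on the mounting face of the last link; the fingertips stand 173 mm ahead of it and the grasp point (between the pads) lies 155 mm ahead of it; z points along the fingers, x is the direction in which the jaws open and shut, and the axes are right-handed (so a half turn about z gives the same grasp; the last joint's range is limited). The gripper opens to 85 mm and grips with 20 to 120 N. Pads are 22 mm wide; open, the fingers measure 114 mm over their backs; the gripper's body (76 mm by 85 mm) begins 54 mm behind the grasp point. The pads swing forward as they close: fully open they stand 13 mm farther back than shut.
Start: joints at [1.018, 0.286, 1.577, -0, 1.279, -0.15], TCP at [0.265, 0.621, 0.405] pointing down, gripper open.
Joint ranges: [-2.77, 2.77], [-0.9, 2.22], [0.21, 2.48], [-1.53, 4.67], [0.24, 2.81], [-2.84, 2.84]. Speed limits (rad/s): [2.79, 2.79, 3.14, 3.14, 3.14, 3.14].

## Interface

Orientations are given as a unit quaternion [x, y, z, w].
In Python, from plant import get_state, read_camera, sign_off gives the robot as it stands.
- The arm moves only by the shell command python3 -m jog 'ROWS' [FORCE]. ROWS is JSON, a list of rows, each an object of numbers: "grip": the closure, from 0 (fully open) to 1 (shut); "x", "y", "z": the shift along the tool's x, y, z in mm; "rx", "ry", "rz": the turn, a rotation vector about the tool's x, y, z in degrees. A call has 1 to 8 rows; each row shifts and turns the commanded pose from where the row before left it, along the tool's axes as they then stand; what a row does not reach is not made up. A row lasts 1/12 s, in which the tool goes at most 41.7 mm and 7.16 degrees, less where a joint would pass 70% of its speed; a pose out of reach is approached as far as the arm can. A call with a gripper value outside its range is refused whole. The fingers move at their own pace and stop on an object; FORCE is the grip in N (left out, the last holds). Time passes only in rows, so rows that do not move let the fingers close. It gives the time, the measured TCP pose, the force and the opening at its end, in the units of the state.
- get_state(): the state, without advancing time (a new reading comes with each control period).
- read_camera(name): name is "scene" or "top"; returns a dict with "frame" (400x640x3 uint8, red, green, blue), "intrinsics" (3x3 intrinsics, pixels), "R" (3x3) and "t" (3): a world point X has camera coordinates R X + t. Camera axes: x right, y down, z forward; pixel columns grow to the right and rows downward; lengths in m; the calibration is good to about 2 mm. A picture is of the moment at which its call begins. There is no depth.
- sign_off(): hands the job in, once; it reports no verdict.
The state is a dict: "time": time; "qpos": joint angles; "dq": joint speeds; "joint_efforts": joint torques, N m; "eef_pos": TCP position; "tcp_rot": TCP orientation; "contact_force": force on the tool from outside, world axes, zero at the start; "wrist_torque": the same for the moment, N m; "opening": opening from 0.0 (shut) to 1.0 (fully open).
Only numpy, scipy, OpenCV 4.12 (cv2) and the standard library are available. Lean on these libraries where they do the work, as an engineer would, in place of code of your own. Each camera call takes 0.05 s, during which the arm holds its last target.

## Task

The three closed eyelet tins leaning in the sloping rack look alike, but one is full, one is part-used and one is empty. Tell them apart by how heavy each feels when lifted, and stand the full one in the wooden tray, the part-used one in the green tray and the empty one in the grey tray, each upright on the tray's floor. Set them down gently without dropping or toppling any, and leave the boot, the brush and the polish pot where they are.

Things in the scene. Friction and masses are not known exactly. Their poses are not given: they have to be found in the camera images.
- tin_a: closed steel eyelet tin, 58 mm diameter, 70 tall, tan band, black lid (top 15 mm) with a brass ring. Origin: centre of its underside; z: its axis, up through the lid. Starts in a bay of the rack leaning 30 degrees towards the rack's -x. The tins look alike; which holds what is drawn anew. Total mass: full about 0.48 kg, part-used 0.27, empty 0.08 (each within 10%); contents can shift 3 mm inside
- tin_b: closed steel eyelet tin, 58 mm diameter, 70 tall, tan band, black lid (top 15 mm) with a brass ring. Origin: centre of its underside; z: its axis, up through the lid. Starts in a bay of the rack leaning 30 degrees towards the rack's -x. Looks like tin_a
- tin_c: closed steel eyelet tin, 58 mm diameter, 70 tall, tan band, black lid (top 15 mm) with a brass ring. Origin: centre of its underside; z: its axis, up through the lid. Starts in a bay of the rack leaning 30 degrees towards the rack's -x. Looks like tin_a
- tray_wood: pale wooden tray for the full tin: shallow open tray, 130 x 130 mm outside, 30 mm high, walls and floor 5 mm thick, fixed to the bench; origin at the centre of its underside, inner floor 5 mm above it; inside corners carry 12 mm square wooden posts
- tray_green: green painted steel tray for the part-used tin: shallow open tray, 130 x 130 mm outside, 30 mm high, walls and floor 5 mm thick, fixed to the bench; origin at the centre of its underside, inner floor 5 mm above it
- tray_grey: grey plastic tray for the empty tin: shallow open tray, 130 x 130 mm outside, 30 mm high, walls and floor 5 mm thick, fixed to the bench; origin at the centre of its underside, inner floor 5 mm above it; small pull lips on two opposite sides stand out 11 mm further
- rack: fixed two-tier bench rack, green tube and plywood, 380 mm wide (its y), 190 deep, 300 high with the thread cones on top. Origin: centre of its underside; it stands at the robot's right and faces left: its x points about along world -y. Lower shelf slopes 30 degrees, rising to +x; 15 mm lip along its low (-x) edge; three bays 100 mm apart in y, 12 mm dividers midway between them. Tins stand square on the slope, against the lip
- shelf_edge (a point): middle of the front lower edge of the rack's flat upper shelf (380 mm wide), in the rack's frame at (-63, 0, 224) mm. The shelf hangs over the tins' grip, so a tool cannot come straight down: come in and lift out along the tin's leaning axis. The lids can be seen from above in front of this edge
- boot: black lace-up boot standing on the bench, 285 mm long, 104 wide, 205 high, toe to its -x; origin under the middle of the sole. Leave alone
- polish_pot: open black polish pot, 98 mm diameter, 72 mm high; origin at the centre of its underside. Leave alone
- brush: wooden-backed shoe brush lying bristles down, 170 x 52 x 46 mm, long along its x; origin at the centre of its underside. Leave alone
Things that resemble listed ones, but are neither listed nor needed, are in the scene too. There is more than one size of the tray_grey; the job needs the smallest. Leave any pink or turquoise look-alike of the tin_b alone.

How it is judged:
By the outcome, as a careful person would: the job done as asked, in the order asked, and still so for the second after the job is handed in, with the robot touching nothing.
It also fails if it takes over 70 s, if anything falls off the work surface, if the arm or the gripper's body presses on something with over 40 N, if the wrist force passes 120 N, or if a joint passes its speed limit or range.

## Working session

There is one attempt and no reset: what is moved stays moved. The work goes in short steps, Python scripts to look and compute and a shell command to move; the robot and the scene stay as the last step left them, time stands still between calls to the robot, and variables do not carry over. Pictures are saved under pics/ and viewed, and the job is handed in when it is done.

```bash
ls; mkdir -p pics
python3 - <<'E'
from plant import get_state, read_camera
import cv2, numpy as np
print(get_state())
for n in("scene","top"):
    c=read_camera(n); cv2.imwrite(f"pics/{n}0.png",c["frame"][:,:,::-1]); print(n,c["intrinsics"],c["R"],c["t"])
    np.savez(f"cam_{n}.npz",K=c["intrinsics"],R=c["R"],t=c["t"])
E
```

```text
pics
{'time': 0.0, 'qpos': array([ 1.01801830e+00,  2.87199574e-01,  1.57822101e+00, -8.77107307e-07,
        1.27854940e+00, -1.49988808e-01]), 'dq': array([-3.93659024e-04, -1.31079923e-03,  1.67987226e-03, -8.67814764e-05,
        1.13270833e-03, -2.80429089e-04]), 'joint_efforts': array([ 3.39486751e-04, -4.05983698e+01, -2.92625266e+01, -1.42186695e-04,
        5.82353459e-03, -1.42884147e-06]), 'eef_pos': array([0.26442032, 0.62077465, 0.40330023]), 'tcp_rot': array([ 8.34261248e-01,  5.51368077e-01, -1.07827990e-03,  5.00233790e-04]), 'contact_force': array([ 0.09380903, -0.25640123,  0.15686156]), 'wrist_torque': array([0.01467582, 0.06031686, 0.01822776]), 'opening': 1.0002505306433938}
scene [[496.53157415   0.         319.71440486]
 [  0.         496.53157415 197.15767383]
 [  0.           0.           1.        ]] [[-0.38021511  0.92464886 -0.02146967]
 [ 0.59257664  0.22571303 -0.77324417]
 [-0.71013336 -0.30672154 -0.63374483]] [ 0.15841604 -0.17266204  2.00934214]
top [[504.51524154   0.         324.38923394]
 [  0.         504.51524154 201.07080943]
 [  0.           0.           1.        ]] [[-0.01050586 -0.99993489 -0.00445488]
 [-0.9978246   0.01077344 -0.06503843]
 [ 0.06508219  0.00376191 -0.99787282]] [0.02316704 0.47723972 2.09877753]
```

View pics/scene0.png

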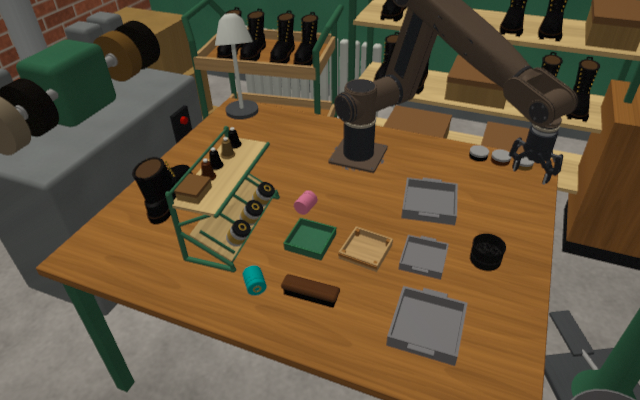

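View pics/top0.png

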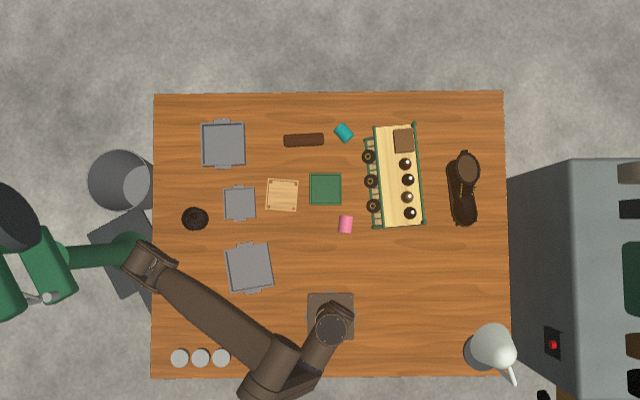

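Run:
```python
import cv2
a=cv2.imread("pics/top0.png")[110:300,180:440]; cv2.imwrite("pics/topc.png",cv2.resize(a,None,fx=3,fy=3,interpolation=cv2.INTER_CUBIC))
a=cv2.imread("pics/scene0.png")[150:300,165:325]; cv2.imwrite("pics/scenec.png",cv2.resize(a,None,fx=4,fy=4,interpolation=cv2.INTER_CUBIC))
a=cv2.imread("pics/scene0.png")[165:370,280:520]; cv2.imwrite("pics/scened.png",cv2.resize(a,None,fx=2.8,fy=2.8,interpolation=cv2.INTER_CUBIC))
```

```text
(no output)
```

View pics/topc.png

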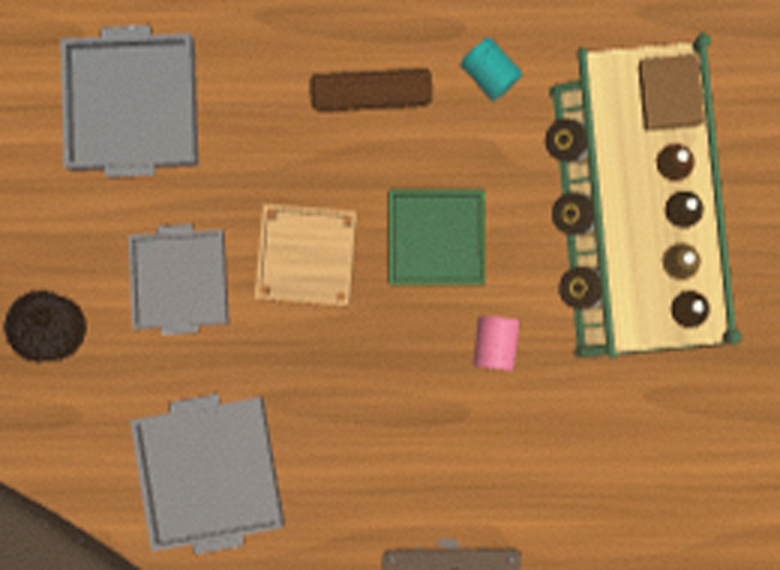

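View pics/scenec.png

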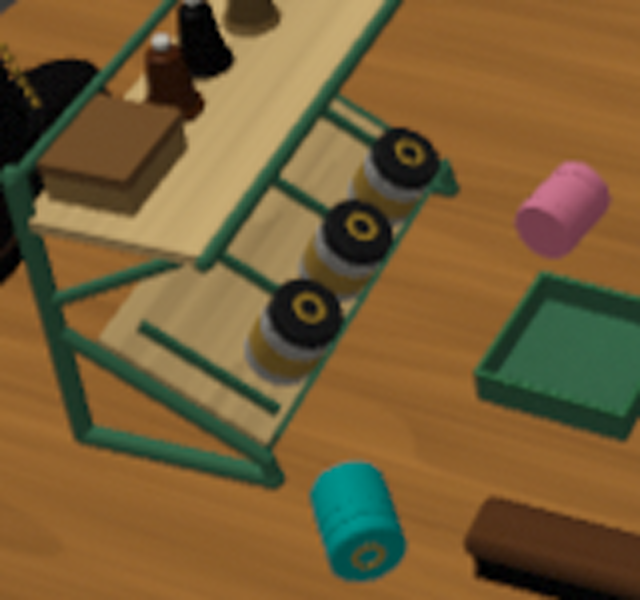

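View pics/scened.png

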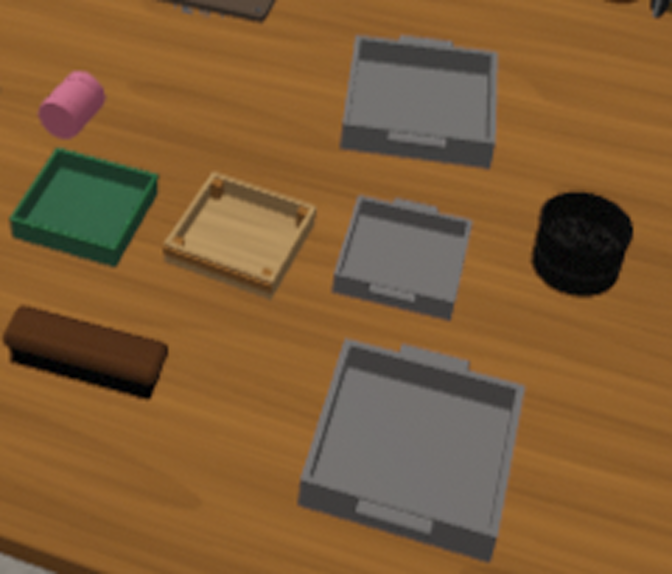

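```bash
cat > h.py <<'E'
import numpy as np, cv2
from plant import get_state, read_camera
C={n:np.load(f"cam_{n}.npz") for n in("scene","top")}
def P(n): c=C[n]; return c["K"]@np.c_[c["R"],c["t"]]
def proj(n,X):
    p=P(n)@np.r_[X,1]; return p[:2]/p[2]
def tri(a,b):
    X=cv2.triangulatePoints(P("scene"),P("top"),np.array(a,float).reshape(2,1),np.array(b,float).reshape(2,1)); X=(X[:3]/X[3]).ravel()
    return X, np.linalg.norm(proj("scene",X)-a), np.linalg.norm(proj("top",X)-b)
def onplane(n,uv,z):
    c=C[n]; o=-c["R"].T@c["t"]; d=c["R"].T@np.linalg.solve(c["K"],np.r_[uv,1]); return o+d*(z-o[2])/d[2]
E
python3 - <<'E'
from h import *
S=cv2.imread("pics/scene0.png").astype(int);T=cv2.imread("pics/top0.png").astype(int)
def gold(I,c,r=6):
    y0,x0=int(c[1]),int(c[0]);w=I[y0-r:y0+r+1,x0-r:x0+r+1]
    m=w[:,:,2]-w[:,:,0]; m=np.clip(m-25,0,None)*(w.max(2)>70)
    # limit to radius
    yy,xx=np.mgrid[-r:r+1,-r:r+1]; m=m*(yy**2+xx**2<=r*r)
    return np.array([x0+(m*xx).sum()/m.sum(),y0+(m*yy).sum()/m.sum()])
for a,b in [((242,226.8),(367.7,156.3)),((255,206.8),(370.7,181)),((267,188),(373.7,206))]:
    ga,gb=gold(S,a),gold(T,b,5); print(ga,gb,*tri(ga,gb))
o=np.array([180,110])
tr=dict(wood=[(264,204),(357,211),(349,306),(256,299)],green=[(388,189),(484,189),(485,285),(388,286)],grey=[(130,236),(224,230),(228,325),(134,330)])
for k,v in tr.items():
    X=np.array([onplane("top",np.array(p)/3+o,0.03) for p in v]); print(k,X.mean(0),[np.linalg.norm(X[i]-X[i-1]).round(3) for i in range(4)], (X-X.mean(0)).round(3)[:,:2].tolist())
sc=dict(wood=[(214,174),(316,208),(270,287),(165,246)],green=[(61,150),(158,179),(116,252),(12,207)],grey=[(359,198),(471,221),(454,306),(337,275)])
for k,v in sc.items():
    X=np.array([onplane("scene",np.array(p)/2.8+[280,165],0.03) for p in v]); print(k,X.mean(0),[np.linalg.norm(X[i]-X[i-1]).round(3) for i in range(4)])
for n,p in [("pink",(346,224)),("teal",(344,132)),("brush",(304,140)),("pot",(195,218))]: print(n,onplane("top",p,0.04))
E
```

```text
[241.79427236 226.30917592] [367.26226158 156.04700272] [ 0.65115728 -0.15774755  0.11396026] 0.5043565216114261 0.37522178884391755
[254.95589162 206.10459987] [369.81694915 180.69559322] [ 0.55137087 -0.16602132  0.11353765] 0.3360226719574889 0.2624152317392518
[267.15123675 187.0819788 ] [372.06925566 205.38252427] [ 0.45194813 -0.17287578  0.11633528] 0.23078484464495683 0.18885549877277677
wood [0.50390504 0.193705   0.03      ] [np.float64(0.133), np.float64(0.13), np.float64(0.133), np.float64(0.129)] [[0.072, 0.059], [0.061, -0.071], [-0.072, -0.059], [-0.061, 0.07]]
green [0.52668847 0.01322744 0.03      ] [np.float64(0.135), np.float64(0.134), np.float64(0.134), np.float64(0.135)] [[0.068, 0.066], [0.067, -0.067], [-0.067, -0.067], [-0.067, 0.068]]
grey [0.47067387 0.37091583 0.03      ] [np.float64(0.131), np.float64(0.131), np.float64(0.132), np.float64(0.13)] [[0.062, 0.068], [0.069, -0.063], [-0.063, -0.068], [-0.069, 0.062]]
wood [0.51521805 0.19923016 0.03      ] [np.float64(0.131), np.float64(0.128), np.float64(0.135), np.float64(0.128)]
green [0.5307365  0.01674549 0.03      ] [np.float64(0.111), np.float64(0.127), np.float64(0.127), np.float64(0.14)]
grey [0.48165624 0.37754039 0.03      ] [np.float64(0.126), np.float64(0.127), np.float64(0.133), np.float64(0.126)]
pink [ 0.38002493 -0.07024712  0.04      ]
teal [ 0.76422288 -0.0669969   0.04      ]
brush [0.73235101 0.10044878 0.04      ]
pot [0.41144872 0.55412549 0.04      ]
```

```bash
cat >> h.py <<'E'
from scipy.spatial.transform import Rotation as Ro
yr=np.array([.65115728-.45194813,-.15774755+.17287578,0]); yr/=np.linalg.norm(yr)
xr=np.cross(yr,[0,0,1]); a=-.5*xr+np.sqrt(.75)*np.array([0,0,1])
LID=[np.array([0.45115+.00065,-0.1729,.1146]),np.array([0.5515,-0.1655,.1146]),np.array([0.6511,-0.1578,.1146])] # near, mid, far
def Rt(z,sx):
    z=z/np.linalg.norm(z); x=sx-z*(sx@z); x/=np.linalg.norm(x); return np.c_[x,np.cross(z,x),z]
RR=Rt(-a,-yr*1.0)   # rack tool attitude
def go(p,R):
    s=get_state(); R0=Ro.from_quat(s["tcp_rot"]).as_matrix()
    print("t",round(s["time"],2),"pos",s["eef_pos"].round(4),"F",s["contact_force"].round(2),"open",round(s["opening"],3),"q",s["qpos"].round(2))
    rv=Ro.from_matrix(R0.T@R).as_rotvec(degrees=True)
    print(" turn",rv.round(2)," shift cur axes",(R0.T@(p-s["eef_pos"])*1000).round(1)," shift target axes",(R.T@(p-s["eef_pos"])*1000).round(1))
E
python3 - <<'E'
from h import *
print("a",a,"xr",xr)
# shelf edge from top picture
for uv in [(582,48),(611,353),(596,200)]:
    print(onplane("top",(np.array(uv)+.5)/3-.5+[180,110],.224))
e=onplane("top",(np.array((596,200))+.5)/3-.5+[180,110],.224)
for L in LID:
    B=L-.07*a; n=np.cross(a,yr); # perpendicular in xz plane
    d=e-B; print("edge rel tin: along axis",d@a,"perp(slope-up xr side)",d@(xr*np.cos(np.pi/6)+.5*np.array([0,0,1])))
print("tool x now",Ro.from_quat(get_state()["tcp_rot"]).as_matrix())
G=LID[2]-.022*a
go(G+.275*a,RR)
E
```

```text
a [-0.0378617   0.49856443  0.8660254 ] xr [ 0.0757234  -0.99712886  0.        ]
[ 0.74990195 -0.17358506  0.224     ]
[ 0.36246376 -0.20341059  0.224     ]
[ 0.55554037 -0.18797689  0.224     ]
edge rel tin: along axis 0.15329859172879556 perp(slope-up xr side) 0.07452260692678939
edge rel tin: along axis 0.1533840265832073 perp(slope-up xr side) 0.07437462941821103
edge rel tin: along axis 0.15331610593825734 perp(slope-up xr side) 0.0744922714261472
tool x now [[ 3.91965556e-01  9.19979210e-01 -1.12047604e-03]
 [ 9.19977435e-01 -3.91967033e-01 -1.83404839e-03]
 [-2.12647606e-03 -3.11928876e-04 -9.99997690e-01]]
t 0.1 pos [0.2644 0.6208 0.4035] F [ 1.08  0.01 -1.42] open 1.0 q [ 1.02  0.29  1.58 -0.    1.28 -0.15]
 turn [  18.48  -30.56 -114.29]  shift cur axes [-452.3  602.7   70.5]  shift target axes [-326.6 -553.3  400. ]
```

```bash
sed -i 's/RR=Rt(-a,-yr\*1.0)/RR=Rt(-a,yr*1.0)/' h.py
python3 - <<'E'
from h import *
G=LID[2]-.022*a
go(G+.275*a,RR)
go(G+.275*a,Rt(np.array([0,0,-1.]),yr))
E
```

```text
t 0.1 pos [0.2644 0.6208 0.4035] F [ 1.08  0.01 -1.42] open 1.0 q [ 1.02  0.29  1.58 -0.    1.28 -0.15]
 turn [-26.88 -16.25  61.11]  shift cur axes [-452.3  602.7   70.5]  shift target axes [326.6 553.3 400. ]
t 0.1 pos [0.2644 0.6208 0.4035] F [ 1.08  0.01 -1.42] open 1.0 q [ 1.02  0.29  1.58 -0.    1.28 -0.15]
 turn [5.000e-02 1.200e-01 6.258e+01]  shift cur axes [-452.3  602.7   70.5]  shift target axes [326.6 679.1  69.8]
```

```bash
python3 -m jog '[{"rz":7},{"rz":7},{"rz":7},{"rz":7},{"rz":7},{"rz":7},{"rz":7},{"rz":7}]' 40; python3 -m jog '[{"rz":6.6},{"x":20,"y":35,"z":4},{"x":20,"y":35,"z":4},{"x":20,"y":35,"z":4},{"x":20,"y":35,"z":4},{"x":20,"y":35,"z":4},{"x":20,"y":35,"z":4},{}]'
python3 - <<'E'
from h import *
G=LID[2]-.022*a
go(G+.275*a,RR)
E
```

```text
t 0.1 pos [0.2644 0.6208 0.4035] F [ 1.08  0.01 -1.42] open 1.0 q [ 1.02  0.29  1.58 -0.    1.28 -0.15]
 turn [-26.88 -16.25  61.11]  shift cur axes [-452.3  602.7   70.5]  shift target axes [326.6 553.3 400. ]$[0]: bad value
$[0]: bad value
```

```bash
python3 -m jog '[{"grip":0,"x":0,"y":0,"z":0,"rx":0,"ry":0,"rz":7},{"grip":0,"x":0,"y":0,"z":0,"rx":0,"ry":0,"rz":7}]' 40; python3 -m jog '[{"grip":0,"rz":7}]'
```

```text
time: 0.27
eef_pos: [0.2645, 0.6209, 0.4038]
tcp_rot: [0.897, 0.443, -0.001, 0.0]
contact_force: [-0.1, -0.0, -1.1]
opening: 1.004$[0]: bad value
```

```bash
python3 -m jog '[{"grip":0,"x":0,"y":0,"z":0,"rx":0,"ry":0,"rz":7},{"grip":0,"x":0,"y":0,"z":0,"rx":0,"ry":0,"rz":7},{"grip":0,"x":0,"y":0,"z":0,"rx":0,"ry":0,"rz":7},{"grip":0,"x":0,"y":0,"z":0,"rx":0,"ry":0,"rz":7},{"grip":0,"x":0,"y":0,"z":0,"rx":0,"ry":0,"rz":7},{"grip":0,"x":0,"y":0,"z":0,"rx":0,"ry":0,"rz":7},{"grip":0,"x":0,"y":0,"z":0,"rx":0,"ry":0,"rz":6.5},{"grip":0,"x":18,"y":36,"z":4,"rx":0,"ry":0,"rz":0}]' 40
python3 -m jog '[{"grip":0,"x":18,"y":36,"z":4,"rx":0,"ry":0,"rz":0},{"grip":0,"x":18,"y":36,"z":4,"rx":0,"ry":0,"rz":0},{"grip":0,"x":18,"y":36,"z":4,"rx":0,"ry":0,"rz":0},{"grip":0,"x":18,"y":36,"z":4,"rx":0,"ry":0,"rz":0},{"grip":0,"x":18,"y":36,"z":4,"rx":0,"ry":0,"rz":0},{"grip":0,"x":18,"y":36,"z":4,"rx":0,"ry":0,"rz":0},{"grip":0,"x":18,"y":36,"z":4,"rx":0,"ry":0,"rz":0},{"grip":0,"x":18,"y":36,"z":4,"rx":0,"ry":0,"rz":0}]'
python3 - <<'E'
from h import *
G=LID[2]-.022*a
go(G+.275*a,RR)
E
```

```text
time: 0.93
eef_pos: [0.2829, 0.5892, 0.4007]
tcp_rot: [0.999, 0.039, -0.0, -0.002]
contact_force: [0.8, -0.5, 0.5]
opening: 1.0
time: 1.6
eef_pos: [0.4514, 0.3086, 0.3682]
tcp_rot: [0.999, 0.039, -0.0, 0.0]
contact_force: [0.4, -0.4, 0.6]
opening: 1.0
t 1.6 pos [0.4514 0.3086 0.3682] F [ 0.43 -0.39  0.63] open 1.0 q [0.41 0.04 1.93 0.   1.18 0.34]
 turn [-29.99   0.     0.1 ]  shift cur axes [163.2 353.9  34.4]  shift target axes [163.8 289.  206.7]
```

```bash
python3 -m jog '[{"grip":0,"x":18,"y":38,"z":3,"rx":0,"ry":0,"rz":0},{"grip":0,"x":18,"y":38,"z":3,"rx":0,"ry":0,"rz":0},{"grip":0,"x":18,"y":38,"z":3,"rx":0,"ry":0,"rz":0},{"grip":0,"x":18,"y":38,"z":3,"rx":0,"ry":0,"rz":0},{"grip":0,"x":18,"y":38,"z":3,"rx":0,"ry":0,"rz":0},{"grip":0,"x":18,"y":38,"z":3,"rx":0,"ry":0,"rz":0},{"grip":0,"x":18,"y":38,"z":3,"rx":0,"ry":0,"rz":0},{"grip":0,"x":18,"y":38,"z":3,"rx":0,"ry":0,"rz":0}]'
python3 -m jog '[{"grip":0,"x":0,"y":0,"z":0,"rx":-7,"ry":0,"rz":0},{"grip":0,"x":0,"y":0,"z":0,"rx":-7,"ry":0,"rz":0},{"grip":0,"x":0,"y":0,"z":0,"rx":-7,"ry":0,"rz":0},{"grip":0,"x":0,"y":0,"z":0,"rx":-7,"ry":0,"rz":0},{"grip":0,"x":0,"y":0,"z":0,"rx":-2,"ry":0,"rz":0},{"grip":0,"x":0,"y":0,"z":0,"rx":0,"ry":0,"rz":0}]'
python3 - <<'E'
from h import *
G=LID[2]-.022*a
go(G+.275*a,RR)
E
```

```text
time: 2.27
eef_pos: [0.6166, 0.0198, 0.3443]
tcp_rot: [0.999, 0.038, -0.0, -0.0]
contact_force: [1.2, 0.4, 0.8]
opening: 0.999
time: 2.77
eef_pos: [0.6159, 0.0222, 0.344]
tcp_rot: [0.965, 0.038, 0.009, 0.259]
contact_force: [-0.2, 0.4, 0.1]
opening: 0.997
t 2.77 pos [0.6159 0.0222 0.344 ] F [-0.2   0.39  0.08] open 0.997 q [-0.07  0.22  1.79 -0.58  1.12  0.11]
 turn [0.02 0.04 0.15]  shift cur axes [21.4 43.1 36.7]  shift target axes [21.5 43.  36.7]
```

```bash
python3 -m jog '[{"grip":0,"x":10.5,"y":21.5,"z":18,"rx":0,"ry":0,"rz":0},{"grip":0,"x":11,"y":21.5,"z":18,"rx":0,"ry":0,"rz":0},{"grip":0,"x":0,"y":0,"z":0,"rx":0,"ry":0,"rz":0},{"grip":0,"x":0,"y":0,"z":0,"rx":0,"ry":0,"rz":0}]'
python3 - <<'E'
from h import *
G=LID[2]-.022*a
go(G+.275*a,RR)
for n,(y,x) in (("scene",(130,160)),("top",(100,270))):
    f=read_camera(n)["frame"][:,:,::-1]; cv2.imwrite(f"pics/{n}1.png",cv2.resize(f[y:y+170,x:x+220],None,fx=3.4,fy=3.4,interpolation=cv2.INTER_CUBIC))
E
```

```text
time: 3.1
eef_pos: [0.6419, -0.0329, 0.3345]
tcp_rot: [0.965, 0.036, 0.009, 0.258]
contact_force: [-1.1, -0.3, 1.0]
opening: 1.0
t 3.1 pos [ 0.6419 -0.0329  0.3345] F [-1.05 -0.29  0.95] open 1.0 q [-0.15  0.28  1.73 -0.58  1.08  0.04]
 turn [-0.09  0.09 -0.02]  shift cur axes [-0.3 -1.5  0.1]  shift target axes [-0.3 -1.5  0.1]
```

View pics/scene1.png

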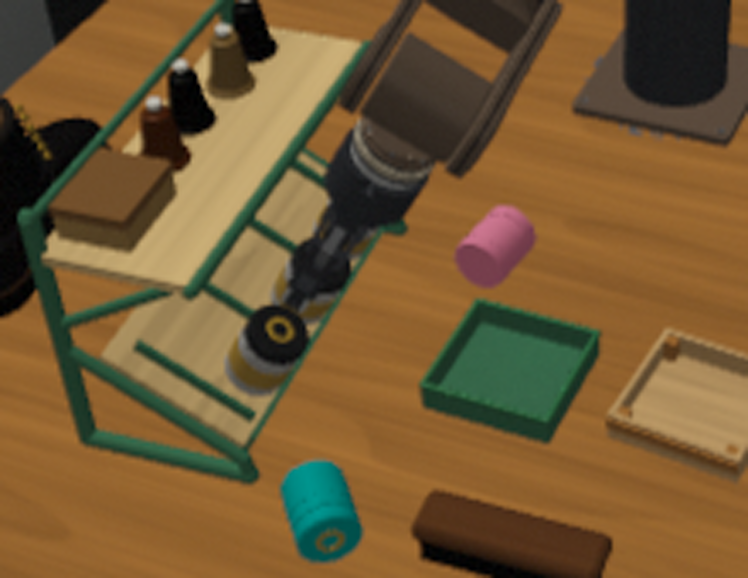

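View pics/top1.png

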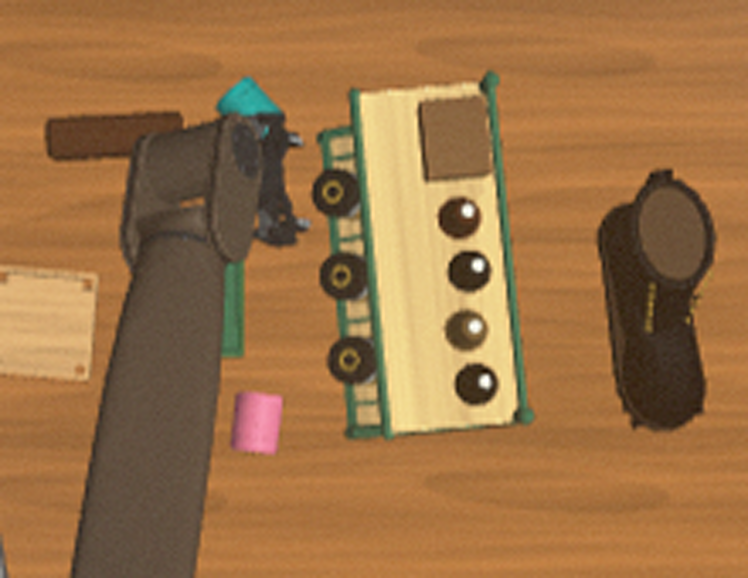

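Run:
```python
from h import *
s=get_state();R=Ro.from_quat(s["tcp_rot"]).as_matrix();p=s["eef_pos"]
for d in(.15,.16,.173):
  for w in (-.05,.05,0):
    print(d,w,*[((proj(n,p+R@[w,0,d])-o)*3.4+1.2).round(0) for n,o in(("scene",(160,130)),("top",(270,100)))])
```

```text
0.15 -0.05 [346. 227.] [298. 226.]
0.15 0.05 [299. 300.] [290. 139.]
0.15 0 [323. 263.] [294. 183.]
0.16 -0.05 [342. 234.] [302. 227.]
0.16 0.05 [295. 306.] [294. 140.]
0.16 0 [319. 269.] [298. 183.]
0.173 -0.05 [336. 242.] [307. 228.]
0.173 0.05 [289. 315.] [299. 141.]
0.173 0 [314. 278.] [303. 185.]
```

```bash
cat >> h.py <<'E'
def weigh(n=8):
    F=[];T=[];E=[]
    for i in range(n):
        s=get_state();F.append(s["contact_force"]);T.append(s["wrist_torque"]);E.append(s["joint_efforts"]); read_camera("top")
    print("F",np.mean(F,0).round(2),"sd",np.std(F,0).round(2),"T",np.mean(T,0).round(3),"eff",np.mean(E,0).round(2))
E
python3 -c "from h import *;weigh()"
python3 -m jog '[{"grip":0,"x":0,"y":-1,"z":20,"rx":0,"ry":0,"rz":0},{"grip":0,"x":0,"y":0,"z":20,"rx":0,"ry":0,"rz":0},{"grip":0,"x":0,"y":0,"z":20,"rx":0,"ry":0,"rz":0},{"grip":0,"x":0,"y":0,"z":20,"rx":0,"ry":0,"rz":0},{"grip":0,"x":0,"y":0,"z":20,"rx":0,"ry":0,"rz":0},{"grip":0,"x":0,"y":0,"z":20,"rx":0,"ry":0,"rz":0},{"grip":0,"x":0,"y":0,"z":3,"rx":0,"ry":0,"rz":0},{"grip":0,"x":0,"y":0,"z":0,"rx":0,"ry":0,"rz":0}]'
python3 - <<'E'
from h import *
G=LID[2]-.022*a
go(G+.155*a,RR)
for n,(y,x) in (("scene",(130,160)),("top",(100,270))):
    f=read_camera(n)["frame"][:,:,::-1]; cv2.imwrite(f"pics/{n}2.png",cv2.resize(f[y:y+170,x:x+220],None,fx=3.4,fy=3.4,interpolation=cv2.INTER_CUBIC))
E
```

```text
F [-0.22 -0.02  0.07] sd [0.41 0.58 0.32] T [0.23  0.021 0.001] eff [ -0.21 -38.63 -27.68  -0.97   0.05  -0.  ]
time: 4.27
eef_pos: [0.6459, -0.0923, 0.2267]
tcp_rot: [0.965, 0.037, 0.008, 0.258]
contact_force: [-0.2, 0.4, -0.3]
opening: 1.0
t 4.27 pos [ 0.6459 -0.0923  0.2267] F [-0.15  0.44 -0.26] open 1.0 q [-0.24  0.43  1.76 -0.66  0.89  0.09]
 turn [-0.06  0.14  0.11]  shift cur axes [ 0.2  0.8 -3.1]  shift target axes [ 0.2  0.8 -3.1]
```

View pics/scene2.png

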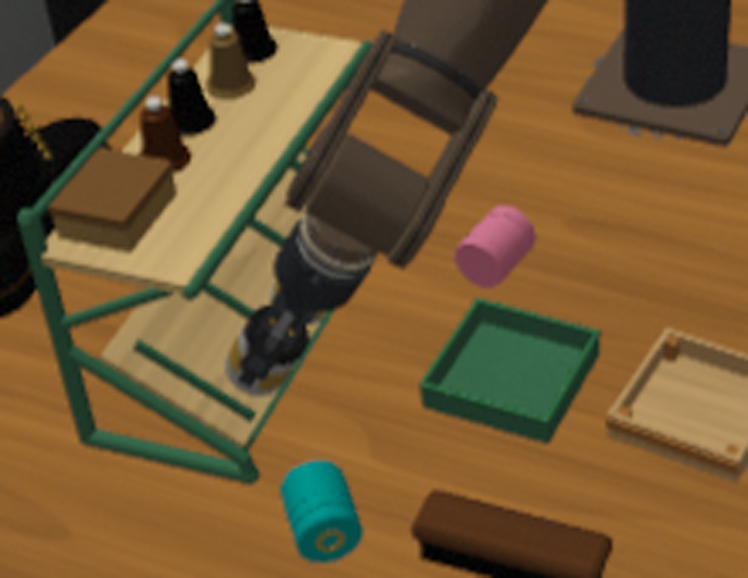

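View pics/top2.png

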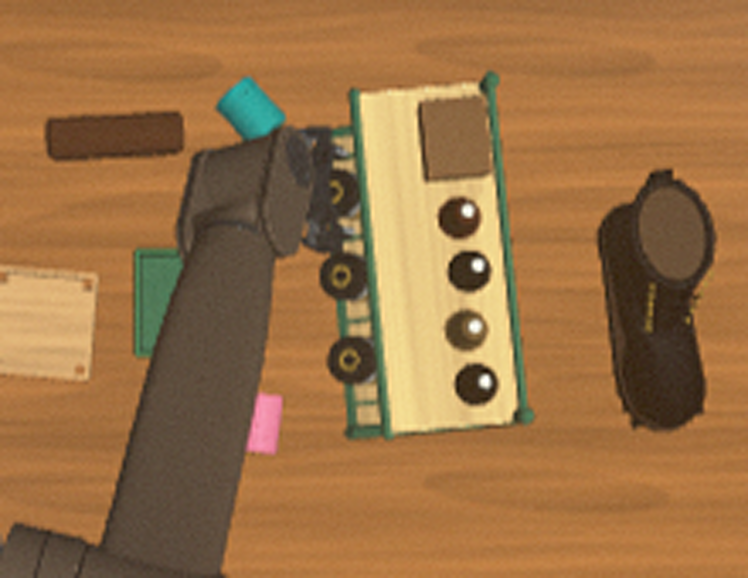

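```bash
python3 -m jog '[{"grip":1,"x":0,"y":0,"z":0,"rx":0,"ry":0,"rz":0},{"grip":1,"x":0,"y":0,"z":0,"rx":0,"ry":0,"rz":0},{"grip":1,"x":0,"y":0,"z":0,"rx":0,"ry":0,"rz":0},{"grip":1,"x":0,"y":0,"z":0,"rx":0,"ry":0,"rz":0},{"grip":1,"x":0,"y":0,"z":0,"rx":0,"ry":0,"rz":0},{"grip":1,"x":0,"y":0,"z":0,"rx":0,"ry":0,"rz":0}]' 50
python3 -c "from h import *;weigh(4)"
```

```text
time: 4.87
eef_pos: [0.647, -0.0914, 0.2303]
tcp_rot: [0.965, 0.037, 0.011, 0.259]
contact_force: [-2.2, 3.9, 6.0]
opening: 0.674
F [-2.54  3.78  6.21] sd [0.23 0.53 0.22] T [ 0.261  0.274 -0.143] eff [-1.840e+00 -3.781e+01 -2.371e+01 -9.200e-01 -3.400e-01  2.000e-02]
```

```bash
python3 -m jog '[{"grip":1,"x":0,"y":0,"z":-5,"rx":0,"ry":0,"rz":0},{"grip":1,"x":0,"y":0,"z":-15,"rx":0,"ry":0,"rz":0},{"grip":1,"x":0,"y":0,"z":-20,"rx":0,"ry":0,"rz":0},{"grip":1,"x":0,"y":0,"z":-25,"rx":0,"ry":0,"rz":0},{"grip":1,"x":0,"y":0,"z":-25,"rx":0,"ry":0,"rz":0},{"grip":1,"x":0,"y":0,"z":-20,"rx":0,"ry":0,"rz":0},{"grip":1,"x":0,"y":0,"z":-13,"rx":0,"ry":0,"rz":0},{"grip":1,"x":0,"y":0,"z":0,"rx":0,"ry":0,"rz":0}]'
python3 - <<'E'
from h import *
weigh()
G=LID[2]-.022*a
go(G+.275*a,RR)
for n,(y,x) in (("scene",(130,160)),):
    f=read_camera(n)["frame"][:,:,::-1]; cv2.imwrite(f"pics/{n}3.png",cv2.resize(f[y:y+170,x:x+220],None,fx=3.4,fy=3.4,interpolation=cv2.INTER_CUBIC))
E
```

```text
time: 5.73
eef_pos: [0.6422, -0.0294, 0.3378]
tcp_rot: [0.965, 0.037, 0.013, 0.259]
contact_force: [0.3, 0.5, -2.7]
opening: 0.678
F [-0.17 -0.04 -3.08] sd [0.25 0.43 0.36] T [ 0.468  0.027 -0.003] eff [  0.31 -41.12 -29.37  -1.26   0.09  -0.  ]
t 6.13 pos [ 0.6415 -0.0312  0.3333] F [ 0.02 -0.9  -2.48] open 0.672 q [-0.15  0.28  1.74 -0.59  1.08  0.05]
 turn [-0.03  0.1   0.1 ]  shift cur axes [-0.   0.6 -0.1]  shift target axes [-0.   0.6 -0.1]
```

View pics/scene3.png

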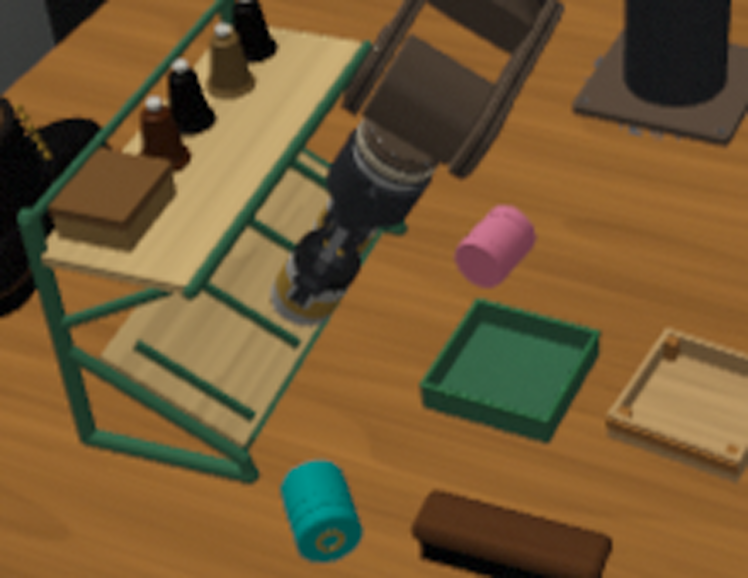

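```bash
sed -i 's/"T",np.mean(T,0).round(3)/"T",np.mean(T,0).round(3),"sdT",np.std(T,0).round(3),"sdE",np.std(E,0).round(2)/' h.py; python3 -c "from h import *;weigh(12)"
```

```text
F [ 0.08 -0.17 -2.65] sd [0.5  0.46 0.5 ] T [ 0.47   0.027 -0.011] sdT [0.029 0.036 0.019] sdE [0.01 0.04 0.05 0.   0.   0.  ] eff [-2.000e-02 -4.057e+01 -2.911e+01 -1.280e+00  7.000e-02 -0.000e+00]
```

```bash
python3 -m jog '[{"grip":1,"x":0,"y":-10,"z":-10,"rx":3,"ry":0,"rz":0},{"grip":1,"x":0,"y":-10,"z":-10,"rx":5,"ry":0,"rz":0},{"grip":1,"x":0,"y":0,"z":0,"rx":6,"ry":0,"rz":0},{"grip":1,"x":0,"y":0,"z":0,"rx":6,"ry":0,"rz":0},{"grip":1,"x":0,"y":0,"z":0,"rx":5,"ry":0,"rz":0},{"grip":1,"x":0,"y":0,"z":0,"rx":3,"ry":0,"rz":0},{"grip":1,"x":0,"y":0,"z":0,"rx":2,"ry":0,"rz":0},{"grip":1,"x":0,"y":0,"z":0,"rx":0,"ry":0,"rz":0}]'
python3 - <<'E'
from h import *
open("h.py","a").write("\nRD=Rt(np.array([0,0,-1.]),yr)\n")
RD=Rt(np.array([0,0,-1.]),yr)
go(np.array([.528,.0145,.26]),RD)
E
```

```text
time: 7.45
eef_pos: [0.6397, -0.004, 0.3429]
tcp_rot: [0.999, 0.039, -0.0, 0.0]
contact_force: [-0.2, -0.4, -3.1]
opening: 0.676
t 7.45 pos [ 0.6397 -0.004   0.3429] F [-0.16 -0.37 -3.12] open 0.676 q [-0.16  0.26  1.72 -0.    1.16 -0.24]
 turn [0.02 0.01 0.08]  shift cur axes [-109.9  -27.1   83. ]  shift target axes [-109.9  -26.9   82.9]
```

```bash
python3 -m jog '[{"grip":1,"x":-14,"y":-3,"z":5,"rx":0,"ry":0,"rz":0},{"grip":1,"x":-24,"y":-6,"z":18,"rx":0,"ry":0,"rz":0},{"grip":1,"x":-24,"y":-6,"z":18,"rx":0,"ry":0,"rz":0},{"grip":1,"x":-24,"y":-6,"z":18,"rx":0,"ry":0,"rz":0},{"grip":1,"x":-16,"y":-4,"z":14,"rx":0,"ry":0,"rz":0},{"grip":1,"x":-8,"y":-2,"z":10,"rx":0,"ry":0,"rz":0},{"grip":1,"x":0,"y":0,"z":0,"rx":0,"ry":0,"rz":0},{"grip":1,"x":0,"y":0,"z":0,"rx":0,"ry":0,"rz":0}]'
python3 - <<'E'
from h import *
go(np.array([.528,.0145,.208]),RD)
for n,(y,x) in (("scene",(160,220)),("top",(100,270))):
    f=read_camera(n)["frame"][:,:,::-1]; cv2.imwrite(f"pics/{n}4.png",cv2.resize(f[y:y+130,x:x+180],None,fx=4,fy=4,interpolation=cv2.INTER_CUBIC))
E
```

```text
time: 8.12
eef_pos: [0.5284, 0.0146, 0.2602]
tcp_rot: [0.999, 0.039, 0.001, 0.0]
contact_force: [0.9, -0.1, -2.5]
opening: 0.671
t 8.12 pos [0.5284 0.0146 0.2602] F [ 0.88 -0.13 -2.45] open 0.671 q [-0.16  0.14  2.04 -0.    0.96 -0.24]
 turn [ 0.06 -0.06  0.1 ]  shift cur axes [-0.4  0.1 52.2]  shift target axes [-0.4  0.1 52.2]
```

View pics/scene4.png

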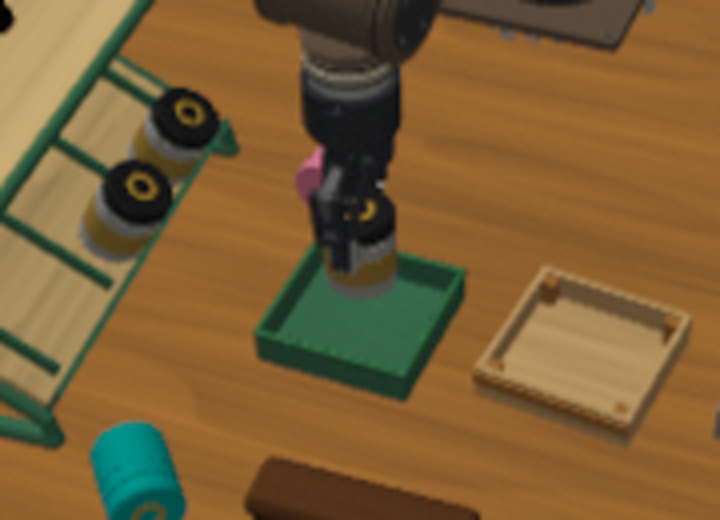

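```bash
python3 -m jog '[{"grip":1,"x":0,"y":0,"z":12,"rx":0,"ry":0,"rz":0},{"grip":1,"x":0,"y":0,"z":15,"rx":0,"ry":0,"rz":0},{"grip":1,"x":0,"y":0,"z":12,"rx":0,"ry":0,"rz":0},{"grip":1,"x":0,"y":0,"z":5,"rx":0,"ry":0,"rz":0},{"grip":1,"x":0,"y":0,"z":2,"rx":0,"ry":0,"rz":0},{"grip":1,"x":0,"y":0,"z":1,"rx":0,"ry":0,"rz":0},{"grip":1,"x":0,"y":0,"z":1,"rx":0,"ry":0,"rz":0},{"grip":1,"x":0,"y":0,"z":1,"rx":0,"ry":0,"rz":0}]'
python3 -m jog '[{"grip":1,"x":0,"y":0,"z":1,"rx":0,"ry":0,"rz":0},{"grip":1,"x":0,"y":0,"z":0,"rx":0,"ry":0,"rz":0}]'
```

```text
time: 8.88
eef_pos: [0.5284, 0.0146, 0.2115]
tcp_rot: [0.999, 0.039, 0.001, 0.0]
contact_force: [-0.3, -0.2, -3.2]
opening: 0.677
time: 9.05
eef_pos: [0.528, 0.0147, 0.2101]
tcp_rot: [0.999, 0.039, 0.0, 0.0]
contact_force: [-0.3, 0.5, -3.0]
opening: 0.679
```

```bash
for i in 1 2; do python3 -m jog '[{"grip":1,"x":0,"y":0,"z":1,"rx":0,"ry":0,"rz":0},{"grip":1,"x":0,"y":0,"z":0,"rx":0,"ry":0,"rz":0}]' | grep -E "pos|force"; done
```

```text
eef_pos: [0.5279, 0.0147, 0.2089]
contact_force: [-0.2, -0.6, -2.9]
eef_pos: [0.5278, 0.0147, 0.2078]
contact_force: [-0.3, -0.3, -1.5]
```

```bash
python3 -m jog '[{"grip":1,"x":0,"y":0,"z":1,"rx":0,"ry":0,"rz":0},{"grip":1,"x":0,"y":0,"z":0,"rx":0,"ry":0,"rz":0}]' | grep -E "pos|force"
```

```text
eef_pos: [0.528, 0.0147, 0.207]
contact_force: [-0.5, 0.9, -1.9]
```

```bash
python3 -m jog '[{"grip":1,"x":0,"y":0,"z":1,"rx":0,"ry":0,"rz":0},{"grip":1,"x":0,"y":0,"z":0,"rx":0,"ry":0,"rz":0}]' | grep -E "pos|force"
```

```text
eef_pos: [0.5282, 0.0147, 0.2069]
contact_force: [-3.7, -0.3, 5.0]
```

```bash
python3 -m jog '[{"grip":1,"x":0,"y":0,"z":1,"rx":0,"ry":0,"rz":0},{"grip":1,"x":0,"y":0,"z":0,"rx":0,"ry":0,"rz":0}]' | grep -E "pos|force"
```

```text
eef_pos: [0.5284, 0.0147, 0.2069]
contact_force: [-5.8, -0.4, 10.2]
```

```bash
python3 -m jog '[{"grip":1,"x":0,"y":0,"z":-1,"rx":0,"ry":0,"rz":0},{"grip":1,"x":0,"y":0,"z":-0.5,"rx":0,"ry":0,"rz":0},{"grip":0,"x":0,"y":0,"z":0,"rx":0,"ry":0,"rz":0},{"grip":0,"x":0,"y":0,"z":0,"rx":0,"ry":0,"rz":0},{"grip":0,"x":0,"y":0,"z":0,"rx":0,"ry":0,"rz":0},{"grip":0,"x":0,"y":0,"z":0,"rx":0,"ry":0,"rz":0},{"grip":0,"x":0,"y":0,"z":0,"rx":0,"ry":0,"rz":0},{"grip":0,"x":0,"y":0,"z":0,"rx":0,"ry":0,"rz":0}]'
python3 -m jog '[{"grip":0,"x":0,"y":0,"z":-10,"rx":0,"ry":0,"rz":0},{"grip":0,"x":0,"y":0,"z":-20,"rx":0,"ry":0,"rz":0},{"grip":0,"x":0,"y":0,"z":-30,"rx":0,"ry":0,"rz":0},{"grip":0,"x":0,"y":0,"z":-35,"rx":0,"ry":0,"rz":0},{"grip":0,"x":0,"y":0,"z":-35,"rx":0,"ry":0,"rz":0},{"grip":0,"x":0,"y":0,"z":-10,"rx":0,"ry":0,"rz":0}]'
python3 - <<'E'
from h import *
G=LID[1]-.022*a
go(G+.275*a,RD)
for n,(y,x) in (("scene",(160,220)),("top",(100,270))):
    f=read_camera(n)["frame"][:,:,::-1]; cv2.imwrite(f"pics/{n}5.png",cv2.resize(f[y:y+130,x:x+180],None,fx=4,fy=4,interpolation=cv2.INTER_CUBIC))
E
```

```text
time: 10.55
eef_pos: [0.528, 0.0147, 0.2063]
tcp_rot: [0.999, 0.039, 0.0, -0.0]
contact_force: [-0.4, -0.6, 0.8]
opening: 0.997
time: 11.05
eef_pos: [0.5293, 0.0146, 0.3537]
tcp_rot: [0.999, 0.039, 0.006, 0.001]
contact_force: [2.2, -0.6, 0.7]
opening: 1.0
t 11.05 pos [0.5293 0.0146 0.3537] F [ 2.18 -0.6   0.74] open 1.0 q [-0.16  0.01  1.98  0.    1.14 -0.24]
 turn [ 0.15 -0.63  0.09]  shift cur axes [ 8.2 54.7 20.3]  shift target axes [ 8.5 54.8 20. ]
```

View pics/scene5.png

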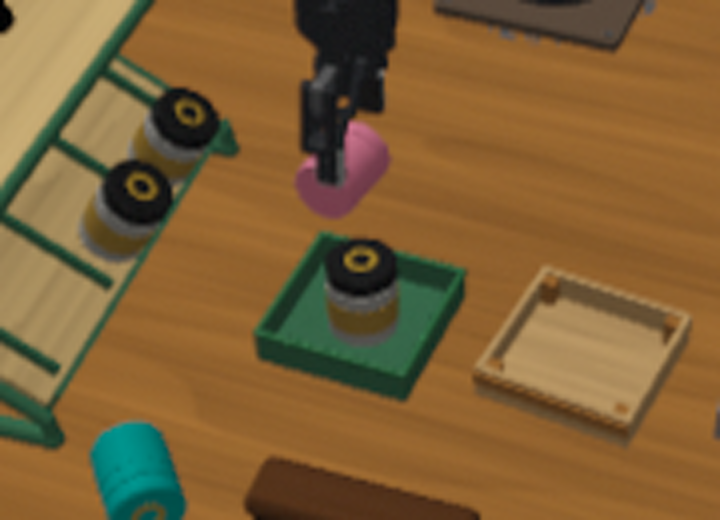

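```bash
python3 -m jog '[{"grip":0,"x":4,"y":27,"z":8,"rx":0,"ry":0,"rz":0},{"grip":0,"x":4,"y":27,"z":8,"rx":0,"ry":0,"rz":0},{"grip":0,"x":0,"y":0,"z":0,"rx":-7,"ry":0,"rz":0},{"grip":0,"x":0,"y":0,"z":0,"rx":-7,"ry":0,"rz":0},{"grip":0,"x":0,"y":0,"z":0,"rx":-7,"ry":0,"rz":0},{"grip":0,"x":0,"y":0,"z":0,"rx":-7,"ry":0,"rz":0},{"grip":0,"x":0,"y":0,"z":0,"rx":-2,"ry":0,"rz":0},{"grip":0,"x":0,"y":0,"z":0,"rx":0,"ry":0,"rz":0}]'
python3 - <<'E'
from h import *
G=LID[1]-.022*a
go(G+.275*a,RR)
E
```

```text
time: 11.82
eef_pos: [0.5392, -0.038, 0.3276]
tcp_rot: [0.965, 0.038, 0.008, 0.258]
contact_force: [-0.2, 1.7, 0.5]
opening: 1.004
t 11.82 pos [ 0.5392 -0.038   0.3276] F [-0.25  1.66  0.49] open 1.004 q [-0.19  0.07  1.99 -0.6   1.02  0.04]
 turn [-0.04  0.17  0.25]  shift cur axes [ 2.6  4.4 -4.5]  shift target axes [ 2.6  4.4 -4.5]
```

```bash
python3 -m jog '[{"grip":0,"x":2.5,"y":4.5,"z":0,"rx":0,"ry":0,"rz":0},{"grip":0,"x":0,"y":0,"z":0,"rx":0,"ry":0,"rz":0},{"grip":0,"x":0,"y":0,"z":0,"rx":0,"ry":0,"rz":0}]' | grep pos
python3 - <<'E'
from h import *
G=LID[1]-.022*a
weigh(10)
go(G+.275*a,RR)
E
```

```text
eef_pos: [0.543, -0.0426, 0.3324]
F [-0.03 -0.03  0.14] sd [0.76 0.6  0.68] T [ 0.215  0.011 -0.007] sdT [0.026 0.032 0.023] sdE [0.01 0.03 0.03 0.   0.   0.  ] eff [-2.000e-02 -3.009e+01 -2.717e+01 -9.400e-01  3.000e-02 -0.000e+00]
t 12.57 pos [ 0.5428 -0.0422  0.3326] F [1.36 0.32 1.19] open 1.002 q [-0.2   0.07  1.98 -0.6   1.02  0.03]
 turn [-0.   -0.04  0.07]  shift cur axes [-0.7 -2.  -2.4]  shift target axes [-0.7 -2.  -2.4]
```

```bash
python3 -m jog '[{"grip":0,"x":-0.5,"y":-1.5,"z":20,"rx":0,"ry":0,"rz":0},{"grip":0,"x":0,"y":0,"z":20,"rx":0,"ry":0,"rz":0},{"grip":0,"x":0,"y":0,"z":20,"rx":0,"ry":0,"rz":0},{"grip":0,"x":0,"y":0,"z":20,"rx":0,"ry":0,"rz":0},{"grip":0,"x":0,"y":0,"z":20,"rx":0,"ry":0,"rz":0},{"grip":0,"x":0,"y":0,"z":20,"rx":0,"ry":0,"rz":0},{"grip":0,"x":0,"y":0,"z":0,"rx":0,"ry":0,"rz":0},{"grip":0,"x":0,"y":0,"z":0,"rx":0,"ry":0,"rz":0}]'
python3 - <<'E'
from h import *
G=LID[1]-.022*a
go(G+.155*a,RR)
f=read_camera("scene")["frame"][:,:,::-1]; cv2.imwrite("pics/scene6.png",cv2.resize(f[150:280,180:340],None,fx=4,fy=4,interpolation=cv2.INTER_CUBIC))
E
```

```text
time: 13.23
eef_pos: [0.5465, -0.1009, 0.2271]
tcp_rot: [0.965, 0.037, 0.009, 0.258]
contact_force: [-0.2, 0.3, 0.2]
opening: 1.0
t 13.23 pos [ 0.5465 -0.1009  0.2271] F [-0.18  0.34  0.18] open 1.0 q [-0.3   0.24  2.01 -0.7   0.81  0.09]
 turn [-0.05  0.1   0.09]  shift cur axes [ 0.1 -0.1 -3.2]  shift target axes [ 0.1 -0.1 -3.2]
```

View pics/scene6.png

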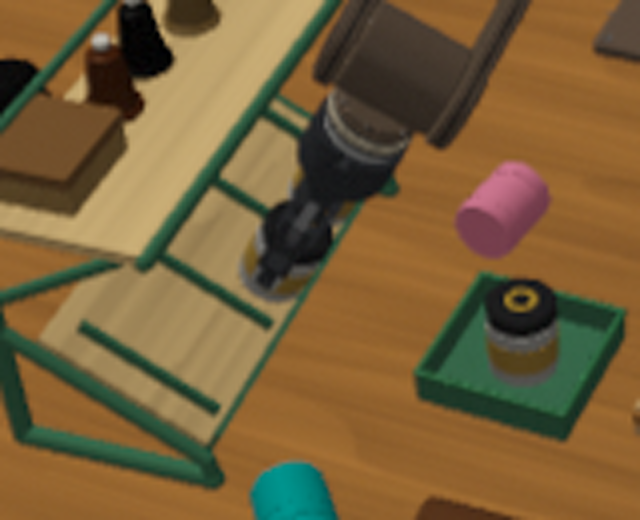

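Fingers straddle the middle tin; close and lift.

```bash
python3 -m jog '[{"grip":1,"x":0,"y":0,"z":0,"rx":0,"ry":0,"rz":0},{"grip":1,"x":0,"y":0,"z":0,"rx":0,"ry":0,"rz":0},{"grip":1,"x":0,"y":0,"z":0,"rx":0,"ry":0,"rz":0},{"grip":1,"x":0,"y":0,"z":0,"rx":0,"ry":0,"rz":0},{"grip":1,"x":0,"y":0,"z":0,"rx":0,"ry":0,"rz":0},{"grip":1,"x":0,"y":0,"z":0,"rx":0,"ry":0,"rz":0}]' 50
python3 -m jog '[{"grip":1,"x":0,"y":0,"z":-5,"rx":0,"ry":0,"rz":0},{"grip":1,"x":0,"y":0,"z":-15,"rx":0,"ry":0,"rz":0},{"grip":1,"x":0,"y":0,"z":-20,"rx":0,"ry":0,"rz":0},{"grip":1,"x":0,"y":0,"z":-25,"rx":0,"ry":0,"rz":0},{"grip":1,"x":0,"y":0,"z":-25,"rx":0,"ry":0,"rz":0},{"grip":1,"x":0,"y":0,"z":-20,"rx":0,"ry":0,"rz":0},{"grip":1,"x":0,"y":0,"z":-10,"rx":0,"ry":0,"rz":0},{"grip":1,"x":0,"y":0,"z":0,"rx":0,"ry":0,"rz":0}]'
python3 -m jog '[{"grip":1,"x":0,"y":0,"z":0,"rx":0,"ry":0,"rz":0},{"grip":1,"x":0,"y":0,"z":0,"rx":0,"ry":0,"rz":0},{"grip":1,"x":0,"y":0,"z":0,"rx":0,"ry":0,"rz":0},{"grip":1,"x":0,"y":0,"z":0,"rx":0,"ry":0,"rz":0}]'
python3 - <<'E'
from h import *
weigh(12)
f=read_camera("scene")["frame"][:,:,::-1]; cv2.imwrite("pics/scene7.png",cv2.resize(f[150:280,180:340],None,fx=4,fy=4,interpolation=cv2.INTER_CUBIC))
E
```

```text
time: 13.78
eef_pos: [0.5475, -0.1002, 0.2298]
tcp_rot: [0.965, 0.037, 0.011, 0.259]
contact_force: [-2.3, 3.4, 5.9]
opening: 0.673
time: 14.45
eef_pos: [0.5427, -0.04, 0.3345]
tcp_rot: [0.965, 0.037, 0.013, 0.259]
contact_force: [-0.1, -1.2, 0.5]
opening: 0.675
time: 14.78
eef_pos: [0.5419, -0.0413, 0.3303]
tcp_rot: [0.965, 0.037, 0.009, 0.258]
contact_force: [0.1, 0.5, 0.3]
opening: 0.68
F [ 0.06  0.31 -0.51] sd [0.44 0.57 0.56] T [ 0.291  0.027 -0.   ] sdT [0.022 0.033 0.028] sdE [0.03 0.07 0.03 0.   0.   0.  ] eff [ -0.   -30.53 -27.53  -1.03   0.04  -0.  ]
```

View pics/scene7.png

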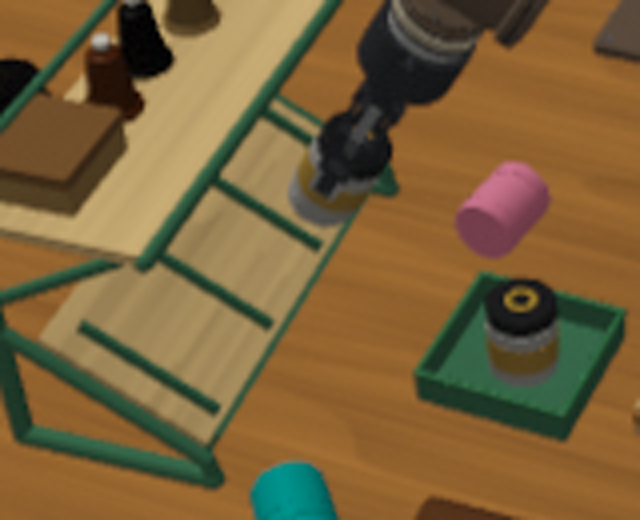

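```bash
python3 -m jog '[{"grip":1,"x":0,"y":-10,"z":-15,"rx":4,"ry":0,"rz":0},{"grip":1,"x":0,"y":-10,"z":-15,"rx":6,"ry":0,"rz":0},{"grip":1,"x":0,"y":0,"z":-5,"rx":6,"ry":0,"rz":0},{"grip":1,"x":0,"y":0,"z":0,"rx":6,"ry":0,"rz":0},{"grip":1,"x":0,"y":0,"z":0,"rx":5,"ry":0,"rz":0},{"grip":1,"x":0,"y":0,"z":0,"rx":3,"ry":0,"rz":0},{"grip":1,"x":0,"y":0,"z":0,"rx":0,"ry":0,"rz":0},{"grip":1,"x":0,"y":0,"z":0,"rx":0,"ry":0,"rz":0}]' | grep -E "pos|open"
python3 - <<'E'
from h import *
go(np.array([.472,.372,.26]),RD)
E
```

```text
eef_pos: [0.5397, -0.0078, 0.3537]
opening: 0.673
t 16.1 pos [ 0.5397 -0.0078  0.3537] F [-0.01  0.23 -0.75] open 0.673 q [-0.2   0.04  1.96 -0.    1.15 -0.28]
 turn [0.1  0.   0.07]  shift cur axes [ -38.3 -384.    93. ]  shift target axes [ -38.7 -383.8   93.7]
```

```bash
python3 -m jog '[{"grip":1,"x":-1.5,"y":-15,"z":0,"rx":0,"ry":0,"rz":0},{"grip":1,"x":-3,"y":-30,"z":0,"rx":0,"ry":0,"rz":0},{"grip":1,"x":-3,"y":-30,"z":0,"rx":0,"ry":0,"rz":0},{"grip":1,"x":-3,"y":-30,"z":0,"rx":0,"ry":0,"rz":0},{"grip":1,"x":-3,"y":-30,"z":0,"rx":0,"ry":0,"rz":0},{"grip":1,"x":-3,"y":-30,"z":0,"rx":0,"ry":0,"rz":0},{"grip":1,"x":-3,"y":-30,"z":0,"rx":0,"ry":0,"rz":0},{"grip":1,"x":-3,"y":-30,"z":0,"rx":0,"ry":0,"rz":0}]' | grep -E "pos|open"
python3 -m jog '[{"grip":1,"x":-3,"y":-30,"z":0,"rx":0,"ry":0,"rz":0},{"grip":1,"x":-3,"y":-30,"z":0,"rx":0,"ry":0,"rz":0},{"grip":1,"x":-3,"y":-30,"z":10,"rx":0,"ry":0,"rz":0},{"grip":1,"x":-3,"y":-30,"z":20,"rx":0,"ry":0,"rz":0},{"grip":1,"x":-2,"y":-25,"z":20,"rx":0,"ry":0,"rz":0},{"grip":1,"x":-1.5,"y":-14,"z":20,"rx":0,"ry":0,"rz":0},{"grip":1,"x":0,"y":0,"z":10,"rx":0,"ry":0,"rz":0},{"grip":1,"x":0,"y":0,"z":0,"rx":0,"ry":0,"rz":0}]' | grep -E "pos|open"
python3 - <<'E'
from h import *
go(np.array([.472,.372,.208]),RD)
E
```

```text
eef_pos: [0.4993, 0.2165, 0.3537]
opening: 0.674
eef_pos: [0.4708, 0.3724, 0.2701]
opening: 0.679
t 17.43 pos [0.4708 0.3724 0.2701] F [-0.61  0.15 -1.71] open 0.679 q [ 0.5   0.27  1.86 -0.    1.02  0.42]
 turn [0.23 0.3  0.21]  shift cur axes [ 1.5  0.2 62.1]  shift target axes [ 1.2  0.5 62.1]
```

```bash
python3 -m jog '[{"grip":1,"x":1,"y":0,"z":10,"rx":0,"ry":0,"rz":0},{"grip":1,"x":0,"y":0,"z":15,"rx":0,"ry":0,"rz":0},{"grip":1,"x":0,"y":0,"z":0,"rx":0,"ry":0,"rz":0}]'
python3 - <<'E'
from h import *
go(np.array([.472,.372,.207]),RD)
for n,(y,x) in (("scene",(170,330)),("top",(150,180))):
    f=read_camera(n)["frame"][:,:,::-1]; cv2.imwrite(f"pics/{n}8.png",cv2.resize(f[y:y+120,x:x+180],None,fx=4,fy=4,interpolation=cv2.INTER_CUBIC))
E
```

```text
time: 17.68
eef_pos: [0.4732, 0.3711, 0.247]
tcp_rot: [0.999, 0.038, -0.001, 0.001]
contact_force: [-0.4, 0.2, -1.7]
opening: 0.676
t 17.68 pos [0.4732 0.3711 0.247 ] F [-0.39  0.19 -1.68] open 0.676 q [ 0.5   0.3   1.87 -0.    0.97  0.42]
 turn [0.1  0.13 0.  ]  shift cur axes [-1.  -1.1 40. ]  shift target axes [-1.1 -1.  40. ]
```

View pics/scene8.png

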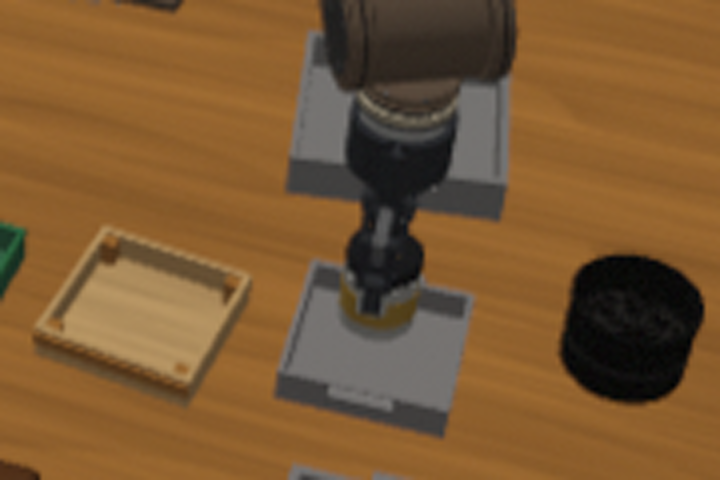

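```bash
python3 -m jog '[{"grip":1,"x":-1,"y":-1,"z":10,"rx":0,"ry":0,"rz":0},{"grip":1,"x":0,"y":0,"z":12,"rx":0,"ry":0,"rz":0},{"grip":1,"x":0,"y":0,"z":8,"rx":0,"ry":0,"rz":0},{"grip":1,"x":0,"y":0,"z":4,"rx":0,"ry":0,"rz":0},{"grip":1,"x":0,"y":0,"z":1.5,"rx":0,"ry":0,"rz":0},{"grip":1,"x":0,"y":0,"z":1,"rx":0,"ry":0,"rz":0},{"grip":1,"x":0,"y":0,"z":0,"rx":0,"ry":0,"rz":0},{"grip":1,"x":0,"y":0,"z":0,"rx":0,"ry":0,"rz":0}]'
```

```text
time: 18.45
eef_pos: [0.4723, 0.3735, 0.2125]
tcp_rot: [0.999, 0.039, 0.0, -0.0]
contact_force: [0.3, -0.1, -1.2]
opening: 0.677
```

```bash
python3 -m jog '[{"grip":1,"x":0,"y":0,"z":1,"rx":0,"ry":0,"rz":0},{"grip":1,"x":0,"y":0,"z":0,"rx":0,"ry":0,"rz":0}]' | grep -E "pos|force"
```

```text
eef_pos: [0.4722, 0.3734, 0.2114]
contact_force: [-0.6, 0.6, 0.4]
```

```bash
python3 -m jog '[{"grip":1,"x":0,"y":0,"z":1,"rx":0,"ry":0,"rz":0},{"grip":1,"x":0,"y":0,"z":0,"rx":0,"ry":0,"rz":0}]' | grep -E "pos|force"
```

```text
eef_pos: [0.4721, 0.3733, 0.2102]
contact_force: [-0.2, 0.1, -1.0]
```

```bash
python3 -m jog '[{"grip":1,"x":0,"y":0,"z":1,"rx":0,"ry":0,"rz":0},{"grip":1,"x":0,"y":0,"z":1,"rx":0,"ry":0,"rz":0},{"grip":1,"x":0,"y":0,"z":0,"rx":0,"ry":0,"rz":0}]' | grep -E "pos|force"
```

```text
eef_pos: [0.472, 0.3733, 0.2079]
contact_force: [-0.0, 0.2, -0.6]
```

```bash
python3 -m jog '[{"grip":1,"x":0,"y":0,"z":1,"rx":0,"ry":0,"rz":0},{"grip":1,"x":0,"y":0,"z":0,"rx":0,"ry":0,"rz":0}]' | grep -E "pos|force"
```

```text
eef_pos: [0.4721, 0.3733, 0.2069]
contact_force: [0.6, 0.4, -1.0]
```

```bash
python3 -m jog '[{"grip":1,"x":0,"y":0,"z":0.7,"rx":0,"ry":0,"rz":0},{"grip":1,"x":0,"y":0,"z":0,"rx":0,"ry":0,"rz":0}]' | grep -E "pos|force"
```

```text
eef_pos: [0.4721, 0.3733, 0.2063]
contact_force: [0.4, 0.7, -1.0]
```

```bash
python3 -m jog '[{"grip":1,"x":0,"y":0,"z":0.8,"rx":0,"ry":0,"rz":0},{"grip":1,"x":0,"y":0,"z":0,"rx":0,"ry":0,"rz":0}]' | grep -E "pos|force"
```

```text
eef_pos: [0.4722, 0.3734, 0.2062]
contact_force: [-0.4, -0.8, 3.7]
```

```bash
python3 -m jog '[{"grip":1,"x":0,"y":0,"z":0.8,"rx":0,"ry":0,"rz":0},{"grip":1,"x":0,"y":0,"z":0,"rx":0,"ry":0,"rz":0}]' | grep -E "pos|force"
```

```text
eef_pos: [0.4723, 0.3735, 0.2062]
contact_force: [-3.8, -2.3, 7.3]
```

Contact. Release and withdraw.

```bash
python3 -m jog '[{"grip":1,"x":0,"y":0,"z":-0.8,"rx":0,"ry":0,"rz":0},{"grip":1,"x":0,"y":0,"z":-0.4,"rx":0,"ry":0,"rz":0},{"grip":0,"x":0,"y":0,"z":0,"rx":0,"ry":0,"rz":0},{"grip":0,"x":0,"y":0,"z":0,"rx":0,"ry":0,"rz":0},{"grip":0,"x":0,"y":0,"z":0,"rx":0,"ry":0,"rz":0},{"grip":0,"x":0,"y":0,"z":0,"rx":0,"ry":0,"rz":0},{"grip":0,"x":0,"y":0,"z":0,"rx":0,"ry":0,"rz":0},{"grip":0,"x":0,"y":0,"z":0,"rx":0,"ry":0,"rz":0}]'
python3 -m jog '[{"grip":0,"x":0,"y":0,"z":-10,"rx":0,"ry":0,"rz":0},{"grip":0,"x":0,"y":0,"z":-20,"rx":0,"ry":0,"rz":0},{"grip":0,"x":0,"y":0,"z":-30,"rx":0,"ry":0,"rz":0},{"grip":0,"x":0,"y":0,"z":-35,"rx":0,"ry":0,"rz":0},{"grip":0,"x":0,"y":0,"z":-35,"rx":0,"ry":0,"rz":0},{"grip":0,"x":0,"y":0,"z":-10,"rx":0,"ry":0,"rz":0}]'
python3 - <<'E'
from h import *
G=LID[0]-.022*a
go(G+.275*a,RD)
for n,(y,x) in (("scene",(170,330)),):
    f=read_camera(n)["frame"][:,:,::-1]; cv2.imwrite(f"pics/{n}9.png",cv2.resize(f[y:y+120,x:x+180],None,fx=4,fy=4,interpolation=cv2.INTER_CUBIC))
E
```

```text
time: 20.37
eef_pos: [0.4721, 0.3733, 0.2059]
tcp_rot: [0.999, 0.039, -0.0, 0.0]
contact_force: [-0.4, -0.2, -0.1]
opening: 0.998
time: 20.87
eef_pos: [0.4733, 0.3741, 0.354]
tcp_rot: [0.999, 0.039, 0.005, -0.003]
contact_force: [1.4, 1.4, 1.3]
opening: 0.995
t 20.87 pos [0.4733 0.3741 0.354 ] F [1.44 1.42 1.26] open 0.995 q [0.5  0.17 1.81 0.   1.15 0.42]
 turn [-0.28 -0.61  0.09]  shift cur axes [-63.7 417.3  17.6]  shift target axes [-62.8 417.3  20.3]
```

View pics/scene9.png

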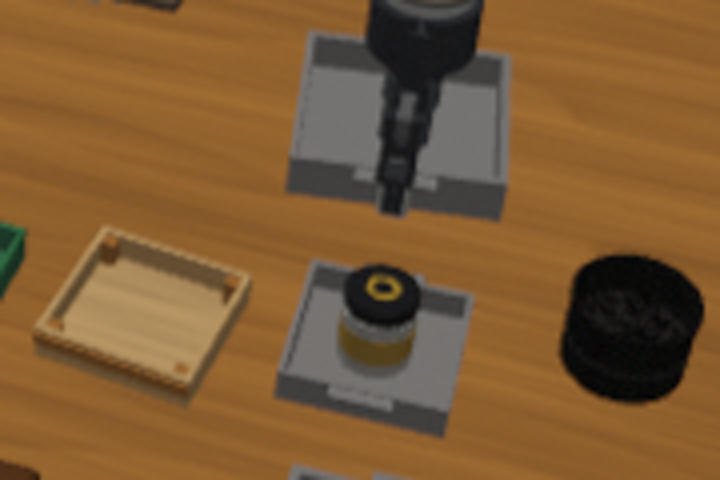

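```bash
python3 -m jog '[{"grip":0,"x":-3,"y":20,"z":0,"rx":0,"ry":0,"rz":0},{"grip":0,"x":-5,"y":35,"z":0,"rx":0,"ry":0,"rz":0},{"grip":0,"x":-5,"y":35,"z":0,"rx":0,"ry":0,"rz":0},{"grip":0,"x":-5,"y":35,"z":0,"rx":0,"ry":0,"rz":0},{"grip":0,"x":-5,"y":35,"z":0,"rx":0,"ry":0,"rz":0},{"grip":0,"x":-5,"y":35,"z":0,"rx":0,"ry":0,"rz":0},{"grip":0,"x":-5,"y":35,"z":0,"rx":0,"ry":0,"rz":0},{"grip":0,"x":-5,"y":35,"z":0,"rx":0,"ry":0,"rz":0}]' | grep pos
python3 -m jog '[{"grip":0,"x":-5,"y":35,"z":0,"rx":0,"ry":0,"rz":0},{"grip":0,"x":-5,"y":35,"z":0,"rx":0,"ry":0,"rz":0},{"grip":0,"x":-5,"y":35,"z":4,"rx":0,"ry":0,"rz":0},{"grip":0,"x":-5,"y":28,"z":6,"rx":0,"ry":0,"rz":0},{"grip":0,"x":-4,"y":18,"z":6,"rx":0,"ry":0,"rz":0},{"grip":0,"x":0,"y":0,"z":0,"rx":-7,"ry":0,"rz":0},{"grip":0,"x":0,"y":0,"z":0,"rx":-7,"ry":0,"rz":0},{"grip":0,"x":0,"y":0,"z":0,"rx":-7,"ry":0,"rz":0}]' | grep pos
python3 -m jog '[{"grip":0,"x":0,"y":0,"z":0,"rx":-7,"ry":0,"rz":0},{"grip":0,"x":0,"y":0,"z":0,"rx":-2,"ry":0,"rz":0},{"grip":0,"x":0,"y":0,"z":0,"rx":0,"ry":0,"rz":0}]'
python3 - <<'E'
from h import *
G=LID[0]-.022*a
go(G+.275*a,RR)
E
```

```text
eef_pos: [0.4537, 0.1047, 0.3449]
eef_pos: [0.4418, -0.0469, 0.3289]
time: 22.5
eef_pos: [0.4418, -0.0458, 0.3286]
tcp_rot: [0.965, 0.038, 0.009, 0.259]
contact_force: [-0.3, 0.8, 0.5]
opening: 1.002
t 22.5 pos [ 0.4418 -0.0458  0.3286] F [-0.35  0.82  0.46] open 1.002 q [-0.25 -0.16  2.21 -0.6   1.   -0.02]
 turn [-0.02  0.06  0.18]  shift cur axes [ 0.3  3.4 -3.9]  shift target axes [ 0.4  3.4 -3.9]
```

```bash
python3 -m jog '[{"grip":0,"x":0,"y":2.5,"z":0,"rx":0,"ry":0,"rz":0},{"grip":0,"x":0,"y":0,"z":0,"rx":0,"ry":0,"rz":0},{"grip":0,"x":0,"y":0,"z":0,"rx":0,"ry":0,"rz":0}]' | grep pos
python3 - <<'E'
from h import *
G=LID[0]-.022*a
weigh(10)
go(G+.275*a,RR)
E
```

```text
eef_pos: [0.4425, -0.0486, 0.3312]
F [ 0.01 -0.06  0.03] sd [0.38 0.94 0.5 ] T [ 0.213  0.027 -0.005] sdT [0.031 0.035 0.027] sdE [0.01 0.01 0.02 0.   0.   0.  ] eff [ -0.   -20.87 -27.33  -0.93  -0.03  -0.  ]
t 23.25 pos [ 0.4425 -0.0484  0.3313] F [-0.21  0.17  0.34] open 1.005 q [-0.26 -0.16  2.21 -0.6   1.   -0.03]
 turn [-0.   -0.04  0.07]  shift cur axes [-0.2 -0.2 -2.9]  shift target axes [-0.2 -0.2 -2.9]
```

```bash
python3 -m jog '[{"grip":0,"x":0,"y":0,"z":20,"rx":0,"ry":0,"rz":0},{"grip":0,"x":0,"y":0,"z":20,"rx":0,"ry":0,"rz":0},{"grip":0,"x":0,"y":0,"z":20,"rx":0,"ry":0,"rz":0},{"grip":0,"x":0,"y":0,"z":20,"rx":0,"ry":0,"rz":0},{"grip":0,"x":0,"y":0,"z":20,"rx":0,"ry":0,"rz":0},{"grip":0,"x":0,"y":0,"z":19,"rx":0,"ry":0,"rz":0},{"grip":0,"x":0,"y":0,"z":0,"rx":0,"ry":0,"rz":0},{"grip":0,"x":0,"y":0,"z":0,"rx":0,"ry":0,"rz":0}]'
python3 - <<'E'
from h import *
G=LID[0]-.022*a
go(G+.155*a,RR)
f=read_camera("scene")["frame"][:,:,::-1]; cv2.imwrite("pics/scene10.png",cv2.resize(f[130:260,190:350],None,fx=4,fy=4,interpolation=cv2.INTER_CUBIC))
E
```

```text
time: 23.92
eef_pos: [0.4468, -0.1078, 0.2276]
tcp_rot: [0.965, 0.037, 0.009, 0.258]
contact_force: [0.5, -0.1, 0.0]
opening: 0.998
t 23.92 pos [ 0.4468 -0.1078  0.2276] F [ 0.46 -0.11  0.  ] open 0.998 q [-0.38  0.04  2.24 -0.72  0.75  0.05]
 turn [-0.06  0.09  0.08]  shift cur axes [ 0.   0.  -2.5]  shift target axes [ 0.   0.  -2.5]
```

View pics/scene10.png

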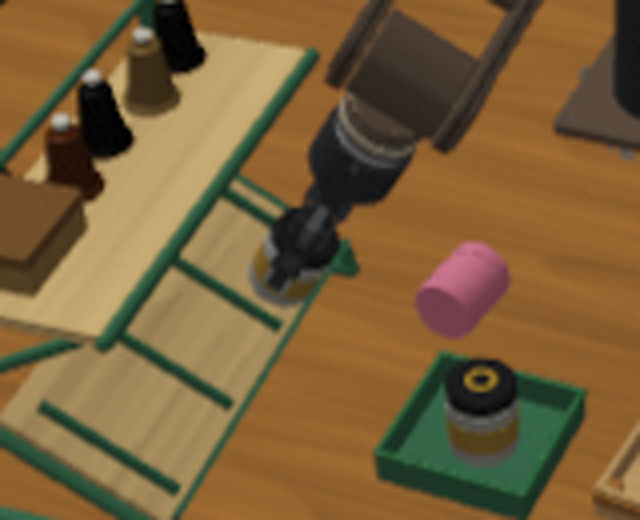

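```bash
python3 -m jog '[{"grip":1,"x":0,"y":0,"z":0,"rx":0,"ry":0,"rz":0},{"grip":1,"x":0,"y":0,"z":0,"rx":0,"ry":0,"rz":0},{"grip":1,"x":0,"y":0,"z":0,"rx":0,"ry":0,"rz":0},{"grip":1,"x":0,"y":0,"z":0,"rx":0,"ry":0,"rz":0},{"grip":1,"x":0,"y":0,"z":0,"rx":0,"ry":0,"rz":0},{"grip":1,"x":0,"y":0,"z":0,"rx":0,"ry":0,"rz":0}]' 60
python3 -m jog '[{"grip":1,"x":0,"y":0,"z":-5,"rx":0,"ry":0,"rz":0},{"grip":1,"x":0,"y":0,"z":-15,"rx":0,"ry":0,"rz":0},{"grip":1,"x":0,"y":0,"z":-20,"rx":0,"ry":0,"rz":0},{"grip":1,"x":0,"y":0,"z":-25,"rx":0,"ry":0,"rz":0},{"grip":1,"x":0,"y":0,"z":-25,"rx":0,"ry":0,"rz":0},{"grip":1,"x":0,"y":0,"z":-20,"rx":0,"ry":0,"rz":0},{"grip":1,"x":0,"y":0,"z":-10,"rx":0,"ry":0,"rz":0},{"grip":1,"x":0,"y":0,"z":0,"rx":0,"ry":0,"rz":0}]'
python3 -m jog '[{"grip":1,"x":0,"y":0,"z":0,"rx":0,"ry":0,"rz":0},{"grip":1,"x":0,"y":0,"z":0,"rx":0,"ry":0,"rz":0},{"grip":1,"x":0,"y":0,"z":0,"rx":0,"ry":0,"rz":0},{"grip":1,"x":0,"y":0,"z":0,"rx":0,"ry":0,"rz":0}]'
python3 - <<'E'
from h import *
weigh(12)
E
```

```text
time: 24.47
eef_pos: [0.4475, -0.1072, 0.2299]
tcp_rot: [0.965, 0.037, 0.011, 0.259]
contact_force: [-3.0, 4.2, 6.4]
opening: 0.676
time: 25.13
eef_pos: [0.4426, -0.0469, 0.334]
tcp_rot: [0.965, 0.038, 0.012, 0.259]
contact_force: [0.2, -0.7, -5.2]
opening: 0.676
time: 25.47
eef_pos: [0.4421, -0.0482, 0.3306]
tcp_rot: [0.965, 0.037, 0.009, 0.258]
contact_force: [-0.1, -0.7, -4.7]
opening: 0.673
F [ 0.01 -0.14 -4.67] sd [0.4  0.52 0.49] T [ 0.603  0.038 -0.004] sdT [0.032 0.019 0.033] sdE [0.03 0.05 0.04 0.   0.   0.  ] eff [ -0.   -22.93 -29.72  -1.38  -0.04  -0.  ]
```

```bash
python3 -m jog '[{"grip":1,"x":0,"y":-10,"z":-15,"rx":4,"ry":0,"rz":0},{"grip":1,"x":0,"y":-10,"z":-15,"rx":6,"ry":0,"rz":0},{"grip":1,"x":0,"y":0,"z":-5,"rx":6,"ry":0,"rz":0},{"grip":1,"x":0,"y":0,"z":0,"rx":6,"ry":0,"rz":0},{"grip":1,"x":0,"y":0,"z":0,"rx":5,"ry":0,"rz":0},{"grip":1,"x":0,"y":0,"z":0,"rx":3,"ry":0,"rz":0},{"grip":1,"x":0,"y":0,"z":0,"rx":0,"ry":0,"rz":0},{"grip":1,"x":0,"y":0,"z":0,"rx":0,"ry":0,"rz":0}]' | grep -E "pos|open"
python3 - <<'E'
from h import *
go(np.array([.505,.195,.26]),RD)
E
```

```text
eef_pos: [0.4399, -0.0148, 0.354]
opening: 0.673
t 26.73 pos [ 0.4399 -0.0148  0.354 ] F [-0.12 -0.14 -5.19] open 0.673 q [-0.26 -0.2   2.18 -0.    1.17 -0.34]
 turn [0.16 0.01 0.09]  shift cur axes [  81.1 -204.4   93.4]  shift target axes [  80.8 -204.3   94. ]
```

```bash
python3 -m jog '[{"grip":1,"x":5,"y":-12,"z":0,"rx":0,"ry":0,"rz":0},{"grip":1,"x":12,"y":-30,"z":0,"rx":0,"ry":0,"rz":0},{"grip":1,"x":12,"y":-30,"z":0,"rx":0,"ry":0,"rz":0},{"grip":1,"x":12,"y":-30,"z":0,"rx":0,"ry":0,"rz":0},{"grip":1,"x":12,"y":-30,"z":0,"rx":0,"ry":0,"rz":0},{"grip":1,"x":12,"y":-30,"z":10,"rx":0,"ry":0,"rz":0},{"grip":1,"x":10,"y":-26,"z":15,"rx":0,"ry":0,"rz":0},{"grip":1,"x":6,"y":-16,"z":15,"rx":0,"ry":0,"rz":0}]' | grep -E "pos|open"
python3 -m jog '[{"grip":1,"x":0,"y":0,"z":15,"rx":0,"ry":0,"rz":0},{"grip":1,"x":0,"y":0,"z":18,"rx":0,"ry":0,"rz":0},{"grip":1,"x":0,"y":0,"z":15,"rx":0,"ry":0,"rz":0},{"grip":1,"x":0,"y":0,"z":5,"rx":0,"ry":0,"rz":0},{"grip":1,"x":0,"y":0,"z":0,"rx":0,"ry":0,"rz":0},{"grip":1,"x":0,"y":0,"z":0,"rx":0,"ry":0,"rz":0}]' | grep -E "pos|open"
python3 - <<'E'
from h import *
go(np.array([.505,.195,.207]),RD)
for n,(y,x) in (("scene",(170,300)),("top",(150,220))):
    f=read_camera(n)["frame"][:,:,::-1]; cv2.imwrite(f"pics/{n}11.png",cv2.resize(f[y:y+120,x:x+160],None,fx=4,fy=4,interpolation=cv2.INTER_CUBIC))
E
```

```text
eef_pos: [0.5056, 0.1978, 0.3142]
opening: 0.669
eef_pos: [0.5052, 0.1951, 0.2613]
opening: 0.676
t 27.9 pos [0.5052 0.1951 0.2613] F [-0.07  0.19 -4.21] open 0.676 q [ 0.18  0.16  2.01 -0.    0.97  0.1 ]
 turn [ 0.04 -0.03  0.1 ]  shift cur axes [-0.2  0.1 54.3]  shift target axes [-0.2  0.1 54.3]
```

View pics/scene11.png

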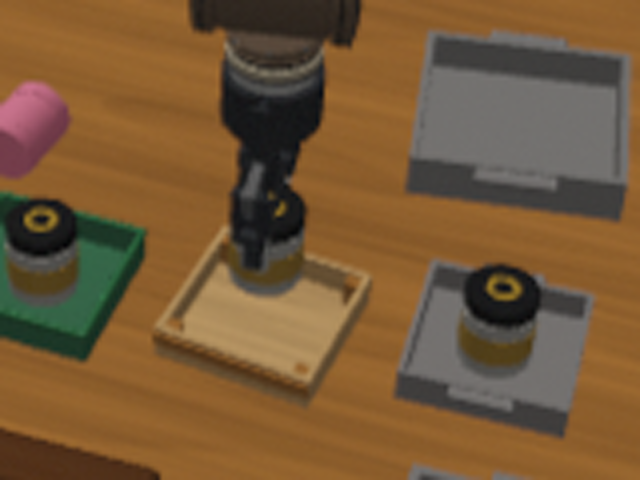

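```bash
python3 -m jog '[{"grip":1,"x":0,"y":0,"z":12,"rx":0,"ry":0,"rz":0},{"grip":1,"x":0,"y":0,"z":15,"rx":0,"ry":0,"rz":0},{"grip":1,"x":0,"y":0,"z":12,"rx":0,"ry":0,"rz":0},{"grip":1,"x":0,"y":0,"z":6,"rx":0,"ry":0,"rz":0},{"grip":1,"x":0,"y":0,"z":3,"rx":0,"ry":0,"rz":0},{"grip":1,"x":0,"y":0,"z":1.5,"rx":0,"ry":0,"rz":0},{"grip":1,"x":0,"y":0,"z":1,"rx":0,"ry":0,"rz":0},{"grip":1,"x":0,"y":0,"z":0,"rx":0,"ry":0,"rz":0}]' | grep -E "pos|force"
```

```text
eef_pos: [0.5053, 0.1952, 0.2108]
contact_force: [-0.9, -0.2, -4.8]
```

```bash
python3 -m jog '[{"grip":1,"x":0,"y":0,"z":1,"rx":0,"ry":0,"rz":0},{"grip":1,"x":0,"y":0,"z":1,"rx":0,"ry":0,"rz":0},{"grip":1,"x":0,"y":0,"z":0,"rx":0,"ry":0,"rz":0}]' | grep -E "pos|force"
```

```text
eef_pos: [0.505, 0.1951, 0.2086]
contact_force: [-1.5, -0.0, -5.3]
```

```bash
python3 -m jog '[{"grip":1,"x":0,"y":0,"z":0.8,"rx":0,"ry":0,"rz":0},{"grip":1,"x":0,"y":0,"z":0,"rx":0,"ry":0,"rz":0}]' | grep -E "pos|force"
```

```text
eef_pos: [0.5049, 0.1951, 0.2077]
contact_force: [-0.4, 0.2, -3.9]
```

```bash
python3 -m jog '[{"grip":1,"x":0,"y":0,"z":0.8,"rx":0,"ry":0,"rz":0},{"grip":1,"x":0,"y":0,"z":0,"rx":0,"ry":0,"rz":0}]' | grep -E "pos|force"
```

```text
eef_pos: [0.505, 0.1951, 0.2069]
contact_force: [-1.3, 0.3, -3.7]
```

```bash
python3 -m jog '[{"grip":1,"x":0,"y":0,"z":0.8,"rx":0,"ry":0,"rz":0},{"grip":1,"x":0,"y":0,"z":0,"rx":0,"ry":0,"rz":0}]' | grep -E "pos|force"
```

```text
eef_pos: [0.5051, 0.1951, 0.2068]
contact_force: [-2.6, -0.3, 2.2]
```

```bash
python3 -m jog '[{"grip":1,"x":0,"y":0,"z":0.8,"rx":0,"ry":0,"rz":0},{"grip":1,"x":0,"y":0,"z":0,"rx":0,"ry":0,"rz":0}]' | grep -E "pos|force"
```

```text
eef_pos: [0.5053, 0.1952, 0.2068]
contact_force: [-6.1, -2.1, 6.5]
```

```bash
python3 -m jog '[{"grip":1,"x":0,"y":0,"z":-0.8,"rx":0,"ry":0,"rz":0},{"grip":1,"x":0,"y":0,"z":-0.2,"rx":0,"ry":0,"rz":0},{"grip":0,"x":0,"y":0,"z":0,"rx":0,"ry":0,"rz":0},{"grip":0,"x":0,"y":0,"z":0,"rx":0,"ry":0,"rz":0},{"grip":0,"x":0,"y":0,"z":0,"rx":0,"ry":0,"rz":0},{"grip":0,"x":0,"y":0,"z":0,"rx":0,"ry":0,"rz":0},{"grip":0,"x":0,"y":0,"z":0,"rx":0,"ry":0,"rz":0},{"grip":0,"x":0,"y":0,"z":0,"rx":0,"ry":0,"rz":0}]'
python3 -m jog '[{"grip":0,"x":0,"y":0,"z":-10,"rx":0,"ry":0,"rz":0},{"grip":0,"x":0,"y":0,"z":-20,"rx":0,"ry":0,"rz":0},{"grip":0,"x":0,"y":0,"z":-30,"rx":0,"ry":0,"rz":0},{"grip":0,"x":0,"y":0,"z":-35,"rx":0,"ry":0,"rz":0},{"grip":0,"x":0,"y":0,"z":-35,"rx":0,"ry":0,"rz":0},{"grip":0,"x":0,"y":0,"z":-10,"rx":0,"ry":0,"rz":0},{"grip":0,"x":0,"y":0,"z":0,"rx":0,"ry":0,"rz":0},{"grip":0,"x":0,"y":0,"z":0,"rx":0,"ry":0,"rz":0}]'
python3 - <<'E'
from h import *
for n in ("scene","top"):
    f=read_camera(n)["frame"][:,:,::-1]; cv2.imwrite(f"pics/{n}12.png",f)
E
```

```text
time: 30.25
eef_pos: [0.505, 0.1951, 0.2063]
tcp_rot: [0.999, 0.039, 0.0, -0.0]
contact_force: [0.3, -0.1, -0.1]
opening: 1.0
time: 30.92
eef_pos: [0.5048, 0.1951, 0.3468]
tcp_rot: [0.999, 0.039, 0.001, -0.0]
contact_force: [-0.5, 0.3, -1.3]
opening: 0.997
```

View pics/scene12.png

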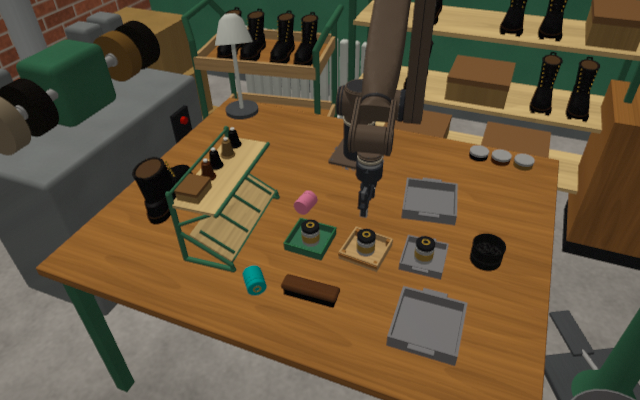

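View pics/top12.png

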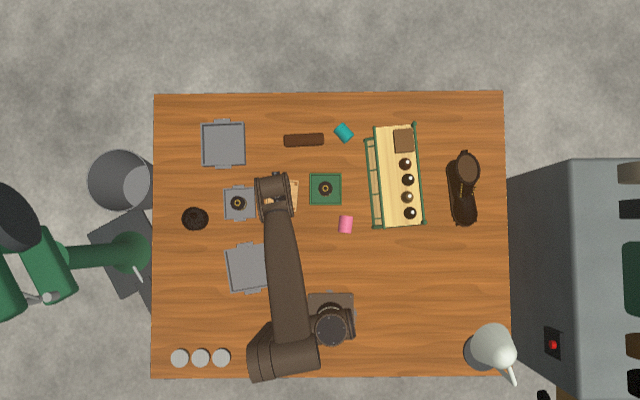

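All three tins stand upright in their trays: green (310,232), wooden (366,242) and grey (425,250) in the scene view. The boot, brush, pot and the pink and turquoise look-alikes have not moved.

```bash
python3 -c "
from plant import *
print(sign_off())"
```

```text
the job is handed in; nothing more can be done
None
```

All three tins are standing upright, each in the tray for its weight, and the job is handed in at about 31 s of the 70 s allowed.

| Tin (rack bay, seen from the robot) | Lifted weight | Mass | Judged as | Tray |
|---|---|---|---|---|
| Far | 2.7 N | about 0.28 kg | part-used | green |
| Middle | 0.65–0.9 N | about 0.08 kg | empty | small grey |
| Near | 4.7 N | about 0.48 kg | full | wooden |

- **Weighing:** The first reading of the far tin gave 3.15 N while the arm was still settling. A longer average and the wrist moment both gave 2.7 N, so I used that.
- **Set-down:** I lowered each tin in steps of about 1 mm until it touched the tray floor. The highest force I read was about 12 N.
- **Grey tray:** I chose the smallest of the three by its measured side of about 131 mm.
- **Last checks:** The final scene picture shows all three tins upright inside their trays, the gripper open and clear, and the boot, brush, pot and look-alike tins unmoved. In the top picture the arm hid the wooden tray, so the full tin was checked in the scene view only.

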